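Walk the slate riser home under the brew head and set the beaker on it

TASK

The heavy slate riser has to go back under the brew head: walk it there from corner to corner, pushing first its left near corner and then its right one so that each push swings it a good ten degrees past square, and carry on until its far side is flat against the steel back stop and it is roughly centred on the spout. Then stand the straight-sided steel beaker upright on the riser, centred under the spout, and let go; never tip the beaker over, and leave the other things on the counter where they are.

Things in the scene. Friction and masses are not known exactly. Their poses are not given: they have to be found in the camera images.
- station: Fixed brew station of bright steel. Origin on the counter at the middle of the near face of its back stop; x points away from the robot, square to the stop's face, y to the left along it. The stop is a bar 260 long (y), 16 deep, 30 high, with a flat 6 mm plate behind it. Behind its right part (x +65, y -125) stands a round column 32 dia, 490 tall, on a 90 dia foot. Slightly turned from the robot's axes, differently each time.
- tap_arm: Thin steel rod (12 dia, 177 long, centre 365 above the counter) from the column to the brew head. Its x axis lies along the rod and is turned pi/4 clockwise (seen from above) from the station's x axis, so the angle between it and the riser's x axis is pi/4 when the riser is square to the stop, less when the riser's left corner leads, more when the right one leads.
- spout (a point): Tip of the brew head's spout, 245 above the counter, straight above the point 60 mm in front of the stop on its centre line (station x -60, y 0), so above the middle of the riser once home. The head widens upwards to 72 dia at 295 to 307 above the counter and goes on to 470 (38 to 52 dia): a vertical tool cannot work beneath it; come in from the robot's side with the tool tilted some 25 to 45 degrees.
- riser: Heavy dark grey slate slab, 120 deep (x) x 200 wide (y) x 50 high, about 3.2 kg, 95 to 120 mm short of the stop at first. Origin at the centre of its underside; x points away from the robot, y left (left and right as seen from the robot). A push near a corner takes some 10 to 20 N and turns it about a point near its other end. Home: origin 60 mm in front of the stop, centred on it.
- riser_far_left (a point): Far left corner of the riser (riser x +60, y +100), at mid height. Touches the stop (station x 0) when home.
- riser_far_right (a point): Far right corner of the riser (riser x +60, y -100), at mid height.
- beaker: Open straight-sided steel beaker without handle, 57 dia x 60 high, wall 3, 0.16 kg, empty, standing on the counter. Origin at the centre of its underside, z up.
- mug: Bystander: white ceramic mug with a side handle, 80 dia x 90 high (mm). Origin at its underside.
- tin: Bystander: flat round lidded metal tin, 77 dia x 48 high (mm). Origin at its underside.
- jar: Bystander: amber glass jar with steel lid, 60 dia x 100 high, to the left of the brew head (mm). Origin at its underside.
- tamper: Bystander: dark steel tamper standing on its foot, 58 dia x 90 high (mm). Origin at its underside.
- cup: Bystander: low white ceramic cup without handle, 76 dia at the rim x 55 high (mm). Origin at its underside.
Not all that is in view belongs to the job. There is more than one size of the riser; the job needs the smaller.

How it is judged:
By the outcome, as a careful person would: the job done as asked, in the order asked, and still so for the second after the job is handed in, with the robot touching nothing.
It also fails if it takes over 72 s, if anything falls off the work surface, if the arm or the gripper's body presses on something with over 40 N, if the wrist force passes 120 N, or if a joint passes its speed limit or range.

ROBOT

A 7-joint arm with a two-finger parallel gripper is mounted at the origin on the work surface. World frame = base frame: x ahead of the robot, y to its left, z up, the work surface at z = 0. Lengths are in m, angles in rad, forces in N, time in s.
With the tool pointing down it reaches from about 0.4 to 0.85 m from the base axis. Payload 10.4 kg.
Tool frame: the origin (TCP) lies at the very end of the fingers, on their centre line; the grasp point (between the pads) lies 19 mm behind it; z points along the fingers, x is the direction in which the jaws open and shut, and the axes are right-handed (so a half turn about z gives the same grasp; the last joint's range is limited). The gripper opens to 87 mm and grips with 3 to 60 N. Pads are 19 mm wide; open, the fingers measure 117 mm over their backs; the gripper's body (75 mm by 190 mm) begins 51 mm behind the grasp point.
Start: joints at [1.235, 0.332, -0.065, 1.46, 0.022, 1.35, -0.088], TCP at [0.192, -0.595, 0.223] pointing down, gripper open.
Joint ranges: [-2.6, 2.6], [-0.5, 2.12], [-1.47, 1.34], [0.16, 2.42], [-1.27, 4.41], [0.06, 2.06], [-2.6, 2.6]. Speed limits (rad/s): [2.22, 2.22, 2.79, 2.79, 3.14, 3.14, 3.14].

INTERFACE

Orientations are given as a unit quaternion [x, y, z, w].
In Python, from bench import r gives the robot as it stands. The module is installed in compiled form; this text tells all that it offers.
- The arm moves only by the tool carry_out, never from a script. Its argument "commands" is a list that holds one entry, the list of rows, each a list of 7 numbers: the closure in counts, from 0 (fully open) to 255 (shut), then the shift along the tool's x, y, z in units of 25 mm (1.0 is 25 mm), then the turn, a rotation vector about the tool's x, y, z in units of 5 degrees (1.0 is 5 degrees). A call has 1 to 12 rows; each row is the pose to reach, as a shift and turn from the pose measured when the call began, along the tool's axes at that moment; what a row does not reach only later rows make up. A row lasts 1/8 s, in which the tool goes at most 62.5 mm and 10.7 degrees, less where a joint would pass 70% of its speed; a pose out of reach is approached as far as the arm can. A call with a gripper value outside its range is refused whole. The fingers move at their own pace and stop on an object; "grip_force" is the grip in N (left out, the last holds). Time passes only in rows, so rows that repeat a pose let the fingers close. It gives the time, the measured TCP pose, the force and the opening at its end, in the units of the state.
- r.read_state(): the state, without advancing time (a new reading comes with each control period).
- r.camera(name): name is "scene" or "top" or "wrist"; returns the picture (480x640x3 uint8, blue, green, red); there is no depth.
- r.camera_info(name): a dict with "fx", "fy", "cx", "cy" (pixels), "origin" and "rotation" of the camera in the world. Camera axes: x right, y down, z forward; pixel columns grow to the right and rows downward; lengths in m; the calibration is good to about 2 mm. A picture is of the moment at which its call begins: read the wrist's pose just before it. camera_info takes no time and is no camera call; for the wrist camera it gives the pose at the moment of the call.
- r.close_job(): hands the job in, once; it reports no verdict.
The state is a dict: "time": time; "joint_positions": joint angles; "joint_vel": joint speeds; "joint_torque": joint torques, N m; "ee_pos": TCP position; "eef_rot": TCP orientation; "ft_force": force on the tool from outside, world axes, zero at the start; "torque": the same for the moment, N m; "width": finger opening in m.
Only numpy, scipy, OpenCV 4.12 (cv2) and the standard library are available. Lean on these libraries where they do the work, as an engineer would, in place of code of your own. Each camera call takes 0.05 s, during which the arm holds its last target.

## Working session

There is one attempt and no reset: what is moved stays moved. The work goes in short steps, Python scripts to look and compute and a tool call to move; the robot and the scene stay as the last step left them, time stands still between calls to the robot, and variables do not carry over. Pictures are saved under pics/ and viewed, and the job is handed in when it is done.

Besides the shell and the picture viewer there is one more tool, called after "Request:" by a JSON object that holds its "fn" and its "kwargs". carry_out: Moves the arm, as the interface text tells. Its arguments: {"type":"object","properties":{"commands":{"type":"array"},"grip_force":{"type":"number"}},"required":["commands"]}

```bash
mkdir -p pics; python3 - <<'E'
from bench import r
import cv2
for n in ["scene","top","wrist"]:
    i=r.camera_info(n); print(n,i)
    cv2.imwrite(f"pics/{n}0.png",r.camera(n))
print(r.read_state())
E
```

```text
scene {'fx': 551.9741114453271, 'fy': 551.9741114453271, 'cx': 317.21391169093715, 'cy': 238.98074092268044, 'origin': array([ 0.67772734, -0.73817269,  1.20510311]), 'rotation': array([ 0.938639  ,  0.10446295, -0.04325035, -0.32584312])}
top {'fx': 490.0277340521229, 'fy': 490.0277340521229, 'cx': 316.60212738319035, 'cy': 246.51480189722534, 'origin': array([0.3982481 , 0.0242594 , 1.41016087]), 'rotation': array([ 0.71177503, -0.70130564,  0.02717068, -0.0284334 ])}
wrist {'fx': 374.93191427317345, 'fy': 374.93191427317345, 'cx': 316.6219980414029, 'cy': 236.65131468527306, 'origin': array([ 0.25885407, -0.57302689,  0.38582487]), 'rotation': array([ 0.80198273, -0.58361472, -0.0756615 ,  0.10243485])}
{'time': 0.15, 'joint_positions': array([ 1.23542921,  0.33270775, -0.06468232,  1.46069843,  0.02161177,
        1.34987085, -0.08854206]), 'joint_vel': array([-0.00021551, -0.00115478, -0.00091446, -0.00225857,  0.00163454,
       -0.00051821,  0.00183887]), 'joint_torque': array([ 1.39072390e-04, -6.23634982e+01,  2.41365650e-02, -3.90138853e+01,
       -6.14424236e-02,  3.72986973e-02,  1.60544810e-04]), 'ee_pos': array([ 0.19221572, -0.5944351 ,  0.22197235]), 'eef_rot': array([ 8.08595691e-01, -5.88364483e-01, -4.15891761e-04, -2.67410344e-04]), 'ft_force': array([0.01173599, 0.53564556, 0.19881431]), 'torque': array([-0.05072153,  0.0480916 ,  0.02391864]), 'width': 0.08701077589230055}
```

View pics/scene0.png

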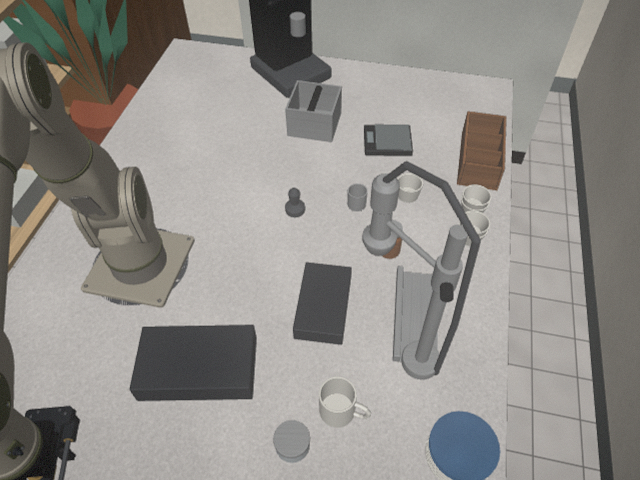

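View pics/top0.png

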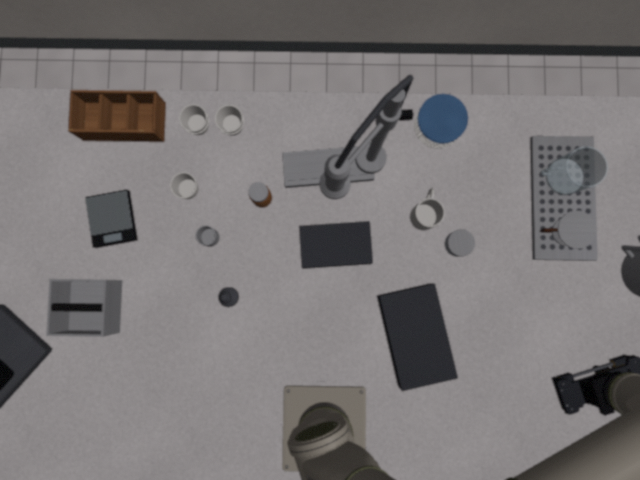

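```bash
cat > h.py <<'E'
import numpy as np, cv2
from scipy.spatial.transform import Rotation as R
from bench import r
def cam(n):
    i=r.camera_info(n); 
    return i, R.from_quat(i["rotation"]).as_matrix()
def proj(n,P,iR=None):
    i,M=iR or cam(n); p=(np.atleast_2d(P)-i["origin"])@M
    return np.c_[i["fx"]*p[:,0]/p[:,2]+i["cx"], i["fy"]*p[:,1]/p[:,2]+i["cy"]]
def back(n,uv,z,iR=None):
    i,M=iR or cam(n); uv=np.atleast_2d(uv).astype(float)
    d=np.c_[(uv[:,0]-i["cx"])/i["fx"],(uv[:,1]-i["cy"])/i["fy"],np.ones(len(uv))]@M.T
    return i["origin"]+d*((z-i["origin"][2])/d[:,2])[:,None]
E
python3 - <<'E'
import cv2
t=cv2.imread("pics/top0.png");s=cv2.imread("pics/scene0.png")
cv2.imwrite("pics/c1.png",cv2.resize(t[130:290,180:400],None,fx=3.6,fy=3.6,interpolation=cv2.INTER_CUBIC))
cv2.imwrite("pics/c2.png",cv2.resize(s[150:390,270:500],None,fx=2.5,fy=2.5,interpolation=cv2.INTER_CUBIC))
E
```

```text
(no output)
```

View pics/c1.png

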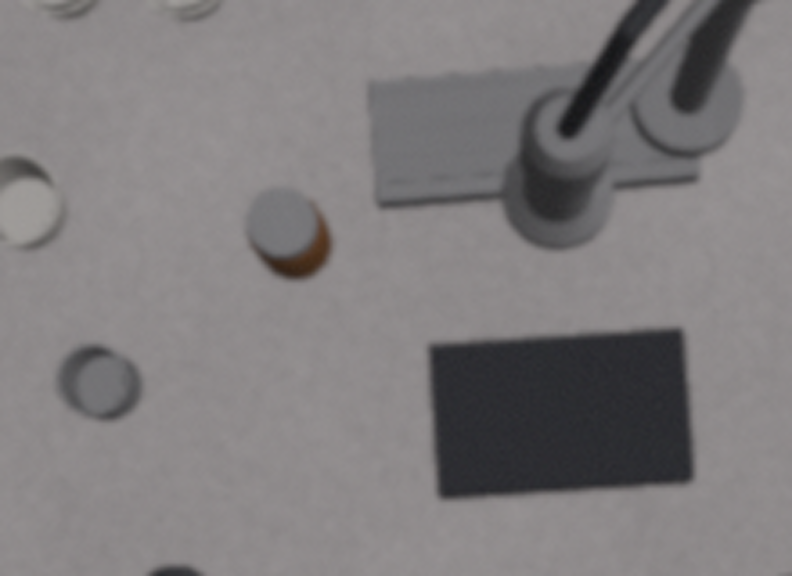

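View pics/c2.png

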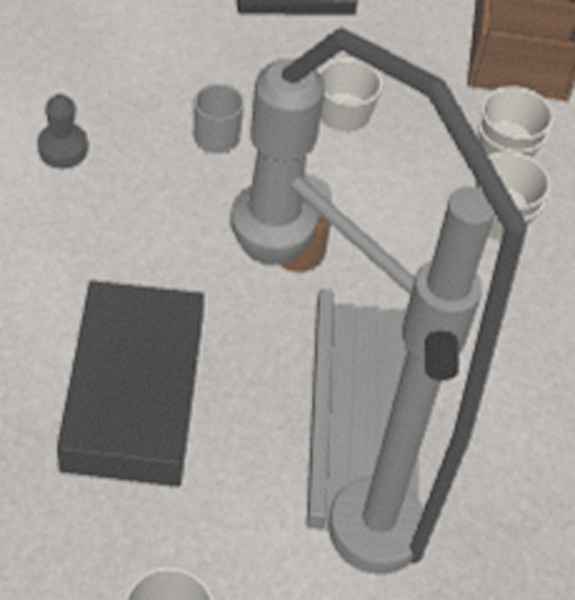

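```bash
cat >> h.py <<'E'
from scipy.optimize import least_squares
def boxpts(x,y,a,dx,dy,z0,z1):
    c,s=np.cos(a),np.sin(a); P=[]
    for z in (z0,z1):
        for u,v in((1,1),(1,-1),(-1,-1),(-1,1)):
            P.append([x+c*u*dx/2-s*v*dy/2,y+s*u*dx/2+c*v*dy/2,z])
    return np.array(P)
def dark(img,seed,thr=75):
    g=cv2.GaussianBlur(img,(3,3),0).max(2); m=(g<thr).astype(np.uint8)
    n,l=cv2.connectedComponents(m); return (l==l[int(seed[1]),int(seed[0])]).astype(np.uint8)
def riser_top(img,guess,n="top",thr=75):
    """fit riser by silhouette contour in image n"""
    iR=cam(n)
    m=dark(img,proj(n,[[guess[0],guess[1],.05]],iR)[0],thr)
    ct=max(cv2.findContours(m,0,cv2.CHAIN_APPROX_NONE)[0],key=len)[:,0].astype(float)
    def f(p):
        h=cv2.convexHull(proj(n,boxpts(*p,.12,.2,0,.05),iR).astype(np.float32))
        return [cv2.pointPolygonTest(h,(float(a),float(b)),True) -.5 for a,b in ct]
    s=least_squares(f,guess,loss="soft_l1",f_scale=1.0,x_scale=[.01,.01,.05],diff_step=1e-4)
    return s.x, np.sqrt(np.mean(np.clip(np.array(f(s.x)),-3,3)**2)), m.sum()
def show(n,img,polys,name,box=None,k=3):
    im=img.copy()
    if box: x0,y0,x1,y1=box
    else: x0,y0,x1,y1=0,0,640,480;k=1
    im=cv2.resize(im[y0:y1,x0:x1],None,fx=k,fy=k,interpolation=cv2.INTER_CUBIC)
    for P in polys:
        q=(proj(n,P)-[x0,y0]+.5)*k-.5
        cv2.polylines(im,[np.round(q).astype(np.int32)],True,(0,0,255),1)
    cv2.imwrite("pics/"+name,im)
E
python3 - <<'E'
from h import *
t=cv2.imread("pics/top0.png");s=cv2.imread("pics/scene0.png")
a=back("top",[[300,222],[372,268]],.05).mean(0)
for n,im in(("top",t),("scene",s)):
    print(n,riser_top(im,[a[0],a[1],0.]+np.zeros(3),n))
# station edges
q=np.array([[380,204],[697,181]])/3.6+[180,130]-.36
print("stop top",back("top",q,.03), back("top",q,0))
q=np.array([[316,291],[307,521]])/2.5+[270,150]
print("stop scene",back("scene",q,.03))
# beaker rim
q=np.array([[100,382]])/3.6+[180,130]; print("bk top",back("top",q,.03))
q=np.array([[219,101]])/2.5+[270,150]; print("bk scene rim",back("scene",q,.06))
E
```

```text
top (array([ 0.51299078, -0.02482366,  0.08242628]), np.float64(0.9528676126493664), np.uint64(2920))
scene (array([ 0.5223894 ,  0.17013664, -1.35395198]), np.float64(3.0), np.uint64(276996))
stop top [[ 0.67797938  0.11969298  0.03      ]
 [ 0.70013072 -0.13136854  0.03      ]] [[ 0.68405978  0.12176738  0.        ]
 [ 0.70669262 -0.13475136  0.        ]]
stop scene [[ 0.67609194  0.12059954  0.03      ]
 [ 0.7039068  -0.14080109  0.03      ]]
bk top [[0.53199809 0.33599379 0.03      ]]
bk scene rim [[0.53227918 0.33830427 0.06      ]]
```

```bash
python3 - <<'E'
from h import *
t=cv2.imread("pics/top0.png");s=cv2.imread("pics/scene0.png")
print(t[245,336],t[290,336],t[268,300:303],s[300,325],s[336,322],s[300,375])
for th in (70,85,95,105): print(th,riser_top(t,np.array([.515,-.025,.08]),"top",th))
for th in (75,85,95,105): print(th,riser_top(s,np.array([.515,-.025,.08]),"scene",th))
p=riser_top(t,np.array([.515,-.025,.08]),"top",95)[0]
B=boxpts(*p,.12,.2,0,.05)
# station guess
a=np.arctan2(.7025-.677,.2605) ; c=(np.array([.677,.120])+[.702,-.136])/2
print("station",c,a)
st=boxpts(c[0]+.008*np.cos(a),c[1]+.008*np.sin(a),a,.016,.26,0,.03)
show("top",t,[B[4:],st[4:],st[:4]],"o1.png",(180,130,400,290),3.6)
show("scene",s,[B[4:],B[:4],st[4:]],"o2.png",(270,150,500,390),2.5)
E
```

```text
[50 45 44] [138 138 142] [[138 138 141]
 [125 124 128]
 [106 104 108]] [76 74 72] [75 75 74] [181 185 190]
70 (array([ 0.51278092, -0.02483292,  0.08158049]), np.float64(1.1710637763736769), np.uint64(2870))
85 (array([ 0.51303727, -0.02482621,  0.08193807]), np.float64(0.7440375099717152), np.uint64(2969))
95 (array([ 0.51290575, -0.02490704,  0.08133566]), np.float64(0.44996599378533936), np.uint64(3051))
105 (array([ 0.51306755, -0.02471693,  0.08069326]), np.float64(0.3048524245147298), np.uint64(3146))
75 (array([0.52282792, 0.17018774, 1.78762973]), np.float64(3.0), np.uint64(276996))
85 (array([ 0.51154979, -0.02150629,  0.10107331]), np.float64(1.479857112954112), np.uint64(3558))
95 (array([ 0.51178607, -0.02178595,  0.09333775]), np.float64(1.1129149664904863), np.uint64(3649))
105 (array([ 0.51172948, -0.02208389,  0.08737415]), np.float64(0.8366972187320948), np.uint64(3716))
station [ 0.6895 -0.008 ] 0.09757779828653657
```

View pics/o1.png

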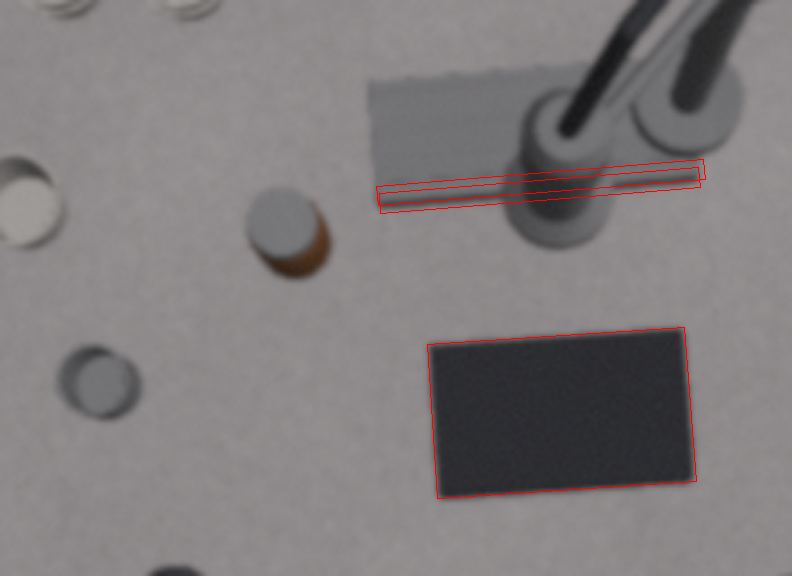

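View pics/o2.png

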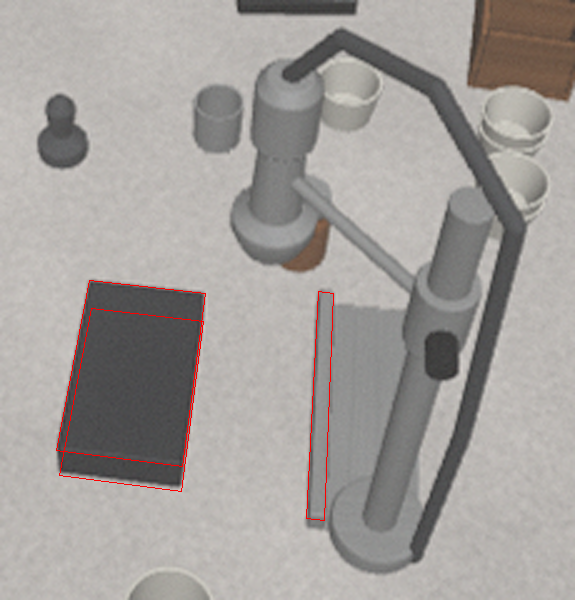

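Candidate slabs are at scene (322,302) and (195,362). The first is the smaller, so it is the riser. The beaker is the grey, straight-sided open vessel at scene (357,197) / top (207,236). The other open vessels are white cups, and the c1/c2 crops confirm this.

```bash
cat >> h.py <<'E'
ST_A=0.092; ST=np.array([.693,-.0075])
def stw(x,y): # station->world xy
    c,s=np.cos(ST_A),np.sin(ST_A); return np.array([ST[0]+c*x-s*y, ST[1]+s*x+c*y])
def rel(p):
    c,s=np.cos(ST_A),np.sin(ST_A); d=np.array(p[:2])-ST
    return c*d[0]+s*d[1], -s*d[0]+c*d[1], np.degrees(p[2]-ST_A) if len(p)>2 else None
def ori(yaw,tilt,tool_x_sign=-1):
    """tool z pointing down & forward along yaw by tilt; tool x to the right (-1)"""
    f=np.array([np.cos(yaw),np.sin(yaw),0]);z=np.array([0,0,1.])
    tz=np.sin(tilt)*f-np.cos(tilt)*z
    tx=tool_x_sign*np.array([-np.sin(yaw),np.cos(yaw),0])
    return np.c_[tx,np.cross(tz,tx),tz]
def plan(grip,poses):
    s=r.read_state(); M=R.from_quat(s["eef_rot"]).as_matrix(); p=s["ee_pos"]
    rows=[]
    for P,O in poses:
        d=M.T@(np.array(P)-p)/.025; w=np.degrees(R.from_matrix(M.T@O).as_rotvec())/5
        rows.append([grip]+[round(float(v),2)+0.0 for v in [*d,*w]])
    print("[["+",".join(str(q).replace(" ","") for q in rows)+"]]")
def st():
    s=r.read_state(); print("t",round(s["time"],2),"p",s["ee_pos"].round(4),"F",s["ft_force"].round(1),"w",round(s["width"],4),"q",s["joint_positions"].round(2))
    print(R.from_quat(s["eef_rot"]).as_matrix().round(3).tolist())
E
python3 - <<'E'
from h import *
for n,uv,z in(("mug",(428,216),.045),("tin",(460,243),.03),("jar",(260,192),.1),("tamper",(229,297),.04),("cup",(185,187),.03),("big",(417,337),.06)): print(n,back("top",[uv],z).round(3))
print(rel([.5129,-.0249,.081]),rel([.5118,-.022,.09]))
O=ori(ST_A,0)
plan(255,[([.40,-.35,.20],O)]*4+[([.42,.0,.2],O)]*6+[([.42,.05,.16],O)]*2)
E
```

```text
mug [[ 0.596 -0.284  0.045]]
tin [[ 0.523 -0.377  0.03 ]]
jar [[0.647 0.183 0.1  ]]
tamper [[0.362 0.269 0.04 ]]
cup [[0.672 0.406 0.03 ]]
big [[ 0.262 -0.25   0.06 ]]
(np.float64(-0.18093689700184257), np.float64(-0.0007805788522495631), np.float64(-0.6302535746439053)) (np.float64(-0.1817658212910048), np.float64(0.0022082143026604436), np.float64(-0.11459155902616475))
[[[255,-6.75,-10.92,0.88,0.0,0.01,2.53],[255,-6.75,-10.92,0.88,0.0,0.01,2.53],[255,-6.75,-10.92,0.88,0.0,0.01,2.53],[255,-6.75,-10.92,0.88,0.0,0.01,2.53],[255,-19.82,-15.98,0.9,0.0,0.01,2.53],[255,-19.82,-15.98,0.9,0.0,0.01,2.53],[255,-19.82,-15.98,0.9,0.0,0.01,2.53],[255,-19.82,-15.98,0.9,0.0,0.01,2.53],[255,-19.82,-15.98,0.9,0.0,0.01,2.53],[255,-19.82,-15.98,0.9,0.0,0.01,2.53],[255,-21.72,-16.6,2.5,0.0,0.01,2.53],[255,-21.72,-16.6,2.5,0.0,0.01,2.53]]]
```

Request:
{"fn": "carry_out", "kwargs": {"commands": [[[255, -6.75, -10.9, 0.9, 0, 0, 2.5], [255, -6.75, -10.9, 0.9, 0, 0, 2.5], [255, -6.75, -10.9, 0.9, 0, 0, 2.5], [255, -6.75, -10.9, 0.9, 0, 0, 2.5], [255, -19.8, -16, 0.9, 0, 0, 2.5], [255, -19.8, -16, 0.9, 0, 0, 2.5], [255, -19.8, -16, 0.9, 0, 0, 2.5], [255, -19.8, -16, 0.9, 0, 0, 2.5], [255, -19.8, -16, 0.9, 0, 0, 2.5], [255, -19.8, -16, 0.9, 0, 0, 2.5], [255, -21.7, -16.6, 2.5, 0, 0, 2.5], [255, -21.7, -16.6, 2.5, 0, 0, 2.5]]]}}

```text
time: 1.65
ee_pos: [0.4194, 0.0525, 0.1591]
eef_rot: [0.741, -0.672, -0.001, -0.0]
ft_force: [1.1, -1.8, 0.8]
width: 0.0002
```

```bash
cat >> h.py <<'E'
def loc(p,x,y):
    c,s=np.cos(p[2]),np.sin(p[2]); return np.array([p[0]+c*x-s*y,p[1]+s*x+c*y])
def turn(p,piv,da): # rotate riser pose about local pivot
    w=loc(p,*piv); c,s=np.cos(da),np.sin(da); d=np.array(p[:2])-w
    return np.array([w[0]+c*d[0]-s*d[1],w[1]+s*d[0]+c*d[1],p[2]+da])
def arc(p,side,cx,cy,target_rel_deg,n,z,tilt,pivy=.075,extra=2,yaw=None,over=0):
    """side +1 = left push. rows of poses, contact TCP at riser-local (cx, side*cy)"""
    da=np.radians(target_rel_deg)+ST_A-p[2]; out=[]
    for k in list(range(1,n+1))+[n]*extra:
        q=turn(p,(0,-side*pivy),da*k/n); w=loc(q,cx,side*cy)
        out.append(([*w,z],ori(ST_A if yaw is None else yaw,tilt)))
    return out,q
E
python3 - <<'E'
from h import *
p=np.array([.5125,-.0235,.085])
O=ori(ST_A,0)
a=loc(p,-.092,.086)
plan(255,[([*a,.10],O)]*2+[([*a,.022],O)]*3)
E
```

```text
[[[255,-0.1,0.22,2.37,0.01,0.01,0.07],[255,-0.1,0.22,2.37,0.01,0.01,0.07],[255,-0.09,0.22,5.49,0.01,0.01,0.07],[255,-0.09,0.22,5.49,0.01,0.01,0.07],[255,-0.09,0.22,5.49,0.01,0.01,0.07]]]
```

Request:
{"fn": "carry_out", "kwargs": {"commands": [[[255, -0.1, 0.2, 2.4, 0, 0, 0], [255, -0.1, 0.2, 2.4, 0, 0, 0], [255, -0.1, 0.2, 5.5, 0, 0, 0], [255, -0.1, 0.2, 5.5, 0, 0, 0], [255, -0.1, 0.2, 5.5, 0, 0, 0]]]}}

```text
time: 2.28
ee_pos: [0.4145, 0.0544, 0.0227]
eef_rot: [0.741, -0.672, -0.001, 0.0]
ft_force: [0.6, 0.2, 0.0]
width: 0.0007
```

```bash
python3 - <<'E'
from h import *
st()
p=np.array([.5125,-.0235,.085]); print(loc(p,-.0695,.086))
P,q=arc(p,1,-.0695,.086,-12.5,9,.022,0)
print(q); plan(255,P)
E
```

```text
t 2.27 p [0.4145 0.0544 0.0227] F [0.6 0.2 0. ] w 0.0007 q [ 0.46  0.18 -0.72  2.16  0.16  0.86 -1.84]
[[0.097, -0.995, -0.002], [-0.995, -0.097, 0.001], [-0.001, 0.001, -1.0]]
[0.43594972 0.05628912]
[ 0.5283047  -0.02382536 -0.12616616]
[[[255,-0.06,-1.01,0.03,0.02,0.02,0.06],[255,-0.11,-1.17,0.03,0.02,0.02,0.06],[255,-0.17,-1.32,0.03,0.02,0.02,0.06],[255,-0.22,-1.48,0.03,0.02,0.02,0.06],[255,-0.27,-1.64,0.03,0.02,0.02,0.06],[255,-0.31,-1.8,0.03,0.02,0.02,0.06],[255,-0.35,-1.96,0.03,0.02,0.02,0.06],[255,-0.38,-2.12,0.02,0.02,0.02,0.06],[255,-0.42,-2.28,0.02,0.02,0.02,0.06],[255,-0.42,-2.28,0.02,0.02,0.02,0.06],[255,-0.42,-2.28,0.02,0.02,0.02,0.06]]]
```

Request:
{"fn": "carry_out", "kwargs": {"commands": [[[255, 0, -0.5, 0, 0, 0, 0], [255, -0.05, -0.9, 0, 0, 0, 0], [255, -0.1, -1.15, 0, 0, 0, 0], [255, -0.17, -1.32, 0, 0, 0, 0], [255, -0.22, -1.48, 0, 0, 0, 0], [255, -0.27, -1.64, 0, 0, 0, 0], [255, -0.31, -1.8, 0, 0, 0, 0], [255, -0.35, -1.96, 0, 0, 0, 0], [255, -0.38, -2.12, 0, 0, 0, 0], [255, -0.42, -2.28, 0, 0, 0, 0], [255, -0.42, -2.28, 0, 0, 0, 0]]]}}

```text
time: 3.65
ee_pos: [0.4684, 0.0706, 0.023]
eef_rot: [0.741, -0.672, -0.002, 0.002]
ft_force: [-13.2, 0.7, 7.5]
width: 0.0006
```

```bash
cat >> h.py <<'E'
def look(tag,g,ov=True):
    s=r.camera("scene"); t=r.camera("top"); out=[]
    cv2.imwrite(f"pics/s{tag}.png",s); cv2.imwrite(f"pics/t{tag}.png",t)
    for n,im,th in(("top",t,100),("scene",s,110)):
        try:
            x=riser_top(im,np.array(g,float),n,th); print(n,x[0].round(4),round(x[1],2),x[2],"rel",np.round(rel(x[0]),4)); out.append(x[0])
        except Exception as e: print(n,e)
    if ov:
        show("scene",s,[boxpts(*out[0],.12,.2,0,.05)[4:],boxpts(*out[-1],.12,.2,0,.05)[4:]],f"so{tag}.png",(240,170,460,370),3)
    return out
E
python3 - <<'E'
from h import *
st(); look("1",[ 0.5283047,-0.02382536,-0.12616616])
E
```

```text
t 3.65 p [0.4684 0.0706 0.023 ] F [-13.2   0.7   7.5] w 0.0006 q [ 0.39  0.31 -0.69  2.02  0.25  0.9  -1.92]
[[0.097, -0.995, -0.007], [-0.995, -0.097, 0.0], [-0.001, 0.007, -1.0]]
top [0.5003 0.0336 0.2787] 2.67 3441 rel [-0.1881  0.0586 10.6996]
scene [ 0.519  -0.0089 -0.0511] 2.68 5213 rel [-0.1734  0.0146 -8.1986]
```

View pics/so1.png

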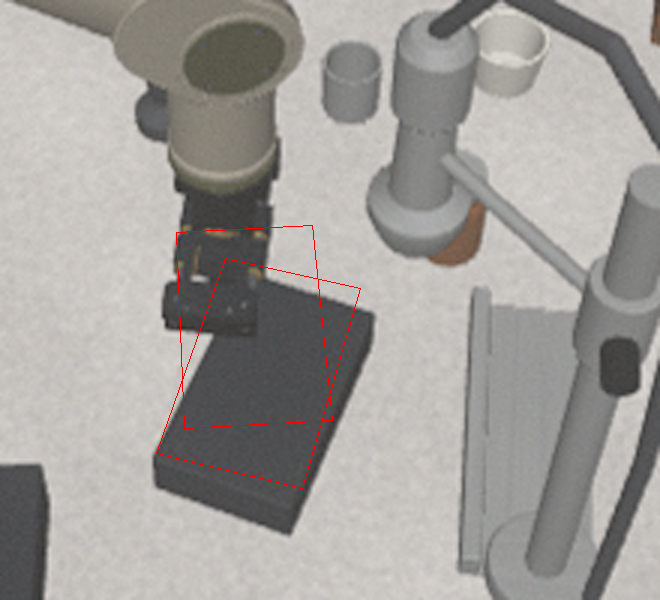

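```bash
cat >> h.py <<'E'
LB={"fl":(.06,.1),"fr":(.06,-.1),"nr":(-.06,-.1),"nl":(-.06,.1)}
def corners(n,d,box=(240,170),k=3,z=.05):
    "fit pose to crop pixel corners dict"
    W=np.array([back(n,[(np.array(uv)+.5)/k-.5+box],z)[0][:2] for uv in d.values()])
    f=lambda p: np.concatenate([loc(p,*LB[c])-w for c,w in zip(d,W)])
    s=least_squares(f,[*W.mean(0),0.]); print(n,s.x.round(4),"res",np.abs(s.fun).max().round(4),"rel",np.round(rel(s.x),4)); return s.x
E
python3 - <<'E'
from h import *
corners("scene",{"fl":(374,317),"nr":(155,455),"fr":(292,499)})
t=cv2.imread("pics/t1.png"); show("top",t,[],"to1.png",(250,150,450,300),4)
E
```

```text
scene [ 0.5267 -0.0203 -0.1697] res 0.0072 rel [-1.66700e-01  2.50000e-03 -1.49954e+01]
```

View pics/to1.png

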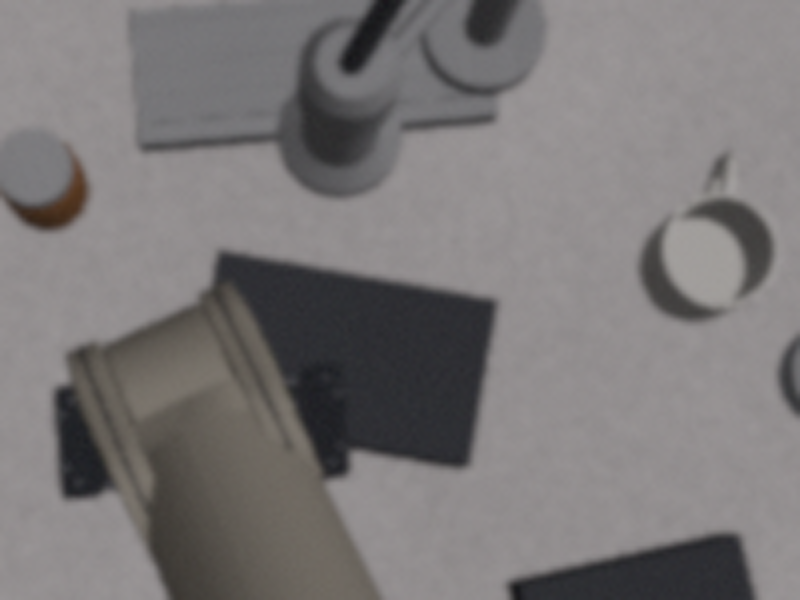

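```bash
python3 - <<'E'
from h import *
p=corners("top",{"fl":(219,252),"nr":(467,467),"fr":(495,300)},(250,150),4)
# next: back off, go over to right corner
O=ori(ST_A,0)
s=r.read_state(); e=s["ee_pos"]
f=np.array([np.cos(ST_A),np.sin(ST_A)]); b=e[:2]-.03*f
a=loc(p,-.095,-.082); print(a)
plan(255,[([*b,.022],O)]*1+[([*b,.09],O)]*2+[([*a,.09],O)]*4+[([*a,.022],O)]*3)
E
```

```text
top [ 0.5261 -0.0234 -0.1607] res 0.0026 rel [-1.67700e-01 -5.00000e-04 -1.44774e+01]
[ 0.41916188 -0.0891424 ]
[[[255,-0.01,1.2,0.05,0.07,0.01,0.06],[255,-0.01,1.22,-2.67,0.07,0.01,0.06],[255,-0.01,1.22,-2.67,0.07,0.01,0.06],[255,6.17,2.6,-2.67,0.07,0.01,0.06],[255,6.17,2.6,-2.67,0.07,0.01,0.06],[255,6.17,2.6,-2.67,0.07,0.01,0.06],[255,6.17,2.6,-2.67,0.07,0.01,0.06],[255,6.17,2.58,0.05,0.07,0.01,0.06],[255,6.17,2.58,0.05,0.07,0.01,0.06],[255,6.17,2.58,0.05,0.07,0.01,0.06]]]
```

```bash
python3 - <<'E'
from h import *
# big slab: bottom corner edge in scene0: top corners (131,391)?(253,389) bottom (134,399)...
s=cv2.imread("pics/scene0.png"); cv2.imwrite("pics/big.png",cv2.resize(s[310:410,120:270],None,fx=5,fy=5,interpolation=cv2.INTER_CUBIC))
for z in(.05,.07,.09): print(z,back("top",[(379,294),(434,284)],z).round(3).tolist(), back("scene",[(143,327),(255,326)],z).round(3).tolist())
E
```

```text
0.05 [[0.376, -0.147, 0.05], [0.406, -0.299, 0.05]] [[0.112, -0.2, 0.05], [0.372, -0.139, 0.05]]
0.07 [[0.377, -0.144, 0.07], [0.406, -0.294, 0.07]] [[0.122, -0.209, 0.07], [0.378, -0.149, 0.07]]
0.09 [[0.377, -0.142, 0.09], [0.406, -0.289, 0.09]] [[0.132, -0.218, 0.09], [0.383, -0.16, 0.09]]
```

View pics/big.png

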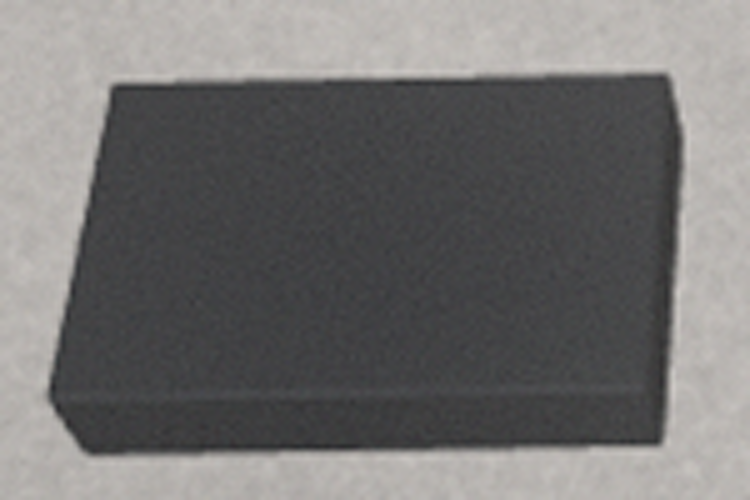

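The riser now sits about 14.5° past square, left corner leading. Its top-view crop corners are at (219,252), (495,300) and (467,467).

Request:
{"fn": "carry_out", "kwargs": {"commands": [[[255, 0, 1.2, 0, 0, 0, 0], [255, 0, 1.2, -2.7, 0, 0, 0], [255, 0, 1.2, -2.7, 0, 0, 0], [255, 6.2, 2.6, -2.7, 0, 0, 0], [255, 6.2, 2.6, -2.7, 0, 0, 0], [255, 6.2, 2.6, -2.7, 0, 0, 0], [255, 6.2, 2.6, -0.5, 0, 0, 0], [255, 6.2, 2.6, 0, 0, 0, 0], [255, 6.2, 2.6, 0, 0, 0, 0]]]}}

```text
time: 4.88
ee_pos: [0.4191, -0.0893, 0.0236]
eef_rot: [0.741, -0.671, -0.003, 0.002]
ft_force: [-0.2, 1.0, 1.3]
width: 0.0003
```

```bash
python3 - <<'E'
from h import *
st()
look("2",[.526,-.0234,-.16])
E
```

```text
t 4.88 p [ 0.4191 -0.0893  0.0236] F [-0.2  1.   1.3] w 0.0003 q [ 0.67  0.19 -0.6   2.13  0.14  0.86 -1.48]
[[0.099, -0.995, -0.007], [-0.995, -0.099, 0.001], [-0.002, 0.007, -1.0]]
top [ 0.2666 -0.086  -1.4869] 2.89 13072 rel [-4.31800e-01 -3.90000e-02 -9.04642e+01]
scene [ 0.526  -0.0218 -0.1535] 0.88 3860 rel [-1.67600e-01  1.10000e-03 -1.40653e+01]
```

View pics/so2.png

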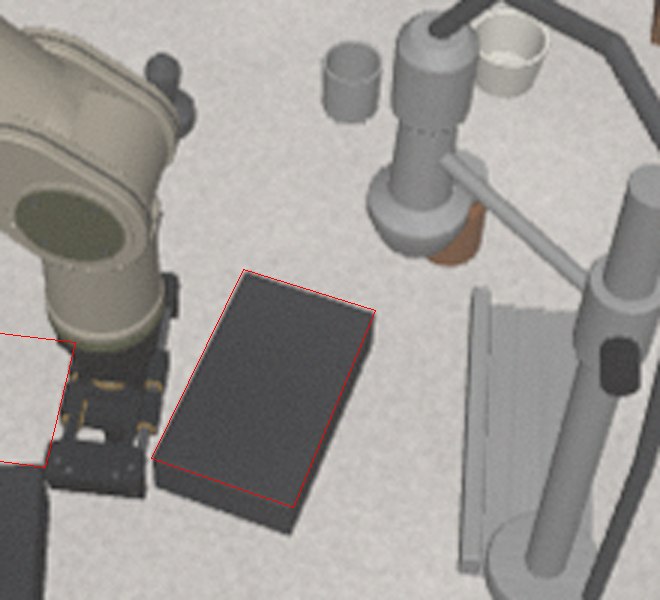

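View pics/t2.png

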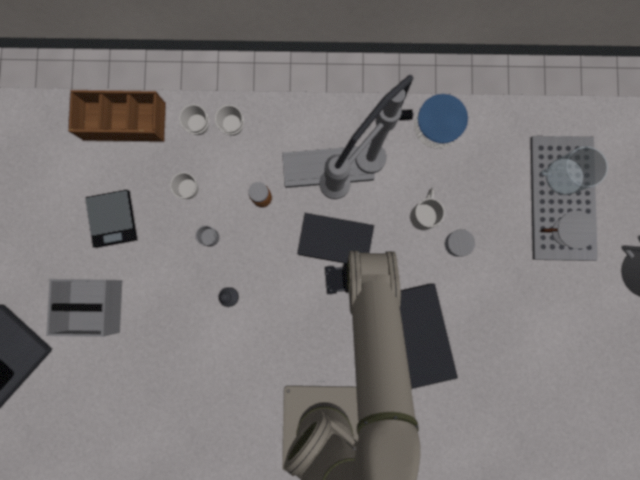

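```bash
python3 - <<'E'
from h import *
p=np.array([.526,-.0225,-.157])
P,q=arc(p,-1,-.071,.083,13.5,11,.022,0,.062,extra=1)
print(q,rel(q)); plan(255,P)
E
```

```text
[ 0.55564504 -0.01996484  0.32761945] (np.float64(-0.1379192306499773), np.float64(0.0002067150138122184), np.float64(13.500000000000005))
[[[255,0.42,-1.11,0.1,0.05,0.0,0.08],[255,0.59,-1.34,0.1,0.05,0.0,0.08],[255,0.75,-1.57,0.1,0.05,0.0,0.08],[255,0.9,-1.81,0.1,0.05,0.0,0.08],[255,1.04,-2.06,0.1,0.05,0.0,0.08],[255,1.17,-2.31,0.1,0.05,0.0,0.08],[255,1.29,-2.57,0.1,0.05,0.0,0.08],[255,1.39,-2.84,0.1,0.05,0.0,0.08],[255,1.49,-3.11,0.1,0.05,0.0,0.08],[255,1.57,-3.38,0.09,0.05,0.0,0.08],[255,1.64,-3.65,0.09,0.05,0.0,0.08],[255,1.64,-3.65,0.09,0.05,0.0,0.08]]]
```

Request:
{"fn": "carry_out", "kwargs": {"commands": [[[255, 0.2, -0.6, 0, 0, 0, 0], [255, 0.42, -1.1, 0, 0, 0, 0], [255, 0.59, -1.34, 0, 0, 0, 0], [255, 0.75, -1.57, 0, 0, 0, 0], [255, 0.9, -1.8, 0, 0, 0, 0], [255, 1.04, -2.06, 0, 0, 0, 0], [255, 1.17, -2.31, 0, 0, 0, 0], [255, 1.29, -2.57, 0, 0, 0, 0], [255, 1.39, -2.84, 0, 0, 0, 0], [255, 1.49, -3.11, 0, 0, 0, 0], [255, 1.57, -3.38, 0, 0, 0, 0], [255, 1.64, -3.65, 0, 0, 0, 0]]]}}

```text
time: 6.48
ee_pos: [0.5119, -0.1227, 0.0249]
eef_rot: [0.741, -0.672, -0.004, 0.005]
ft_force: [-18.8, -1.7, 13.3]
width: 0.0001
```

```bash
python3 - <<'E'
from h import *
st()
look("3",[ 0.5556,-0.01996,0.3276])
t=cv2.imread("pics/t3.png"); show("top",t,[],"to3.png",(250,150,450,300),4)
E
```

```text
t 6.47 p [ 0.5119 -0.1227  0.0249] F [-18.8  -1.7  13.3] w 0.0001 q [ 0.62  0.39 -0.54  1.89  0.25  0.94 -1.52]
[[0.098, -0.995, -0.012], [-0.995, -0.098, -0.002], [0.001, 0.012, -1.0]]
top [ 0.3017 -0.1811  1.9571] 2.97 16842 rel [ -0.4056  -0.1369 106.8602]
scene [ 0.5517 -0.0591 -0.4897] 2.75 4320 rel [ -0.1455  -0.0384 -33.329 ]
```

View pics/to3.png

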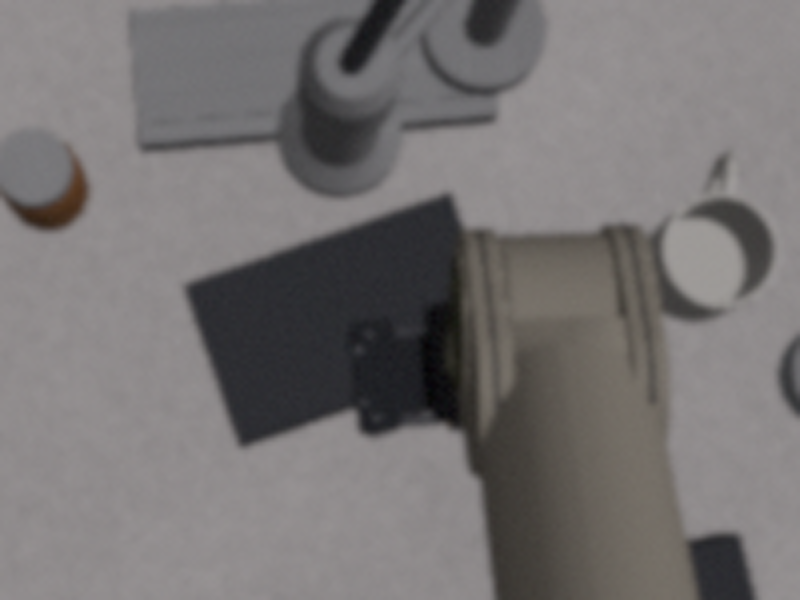

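View pics/so3.png

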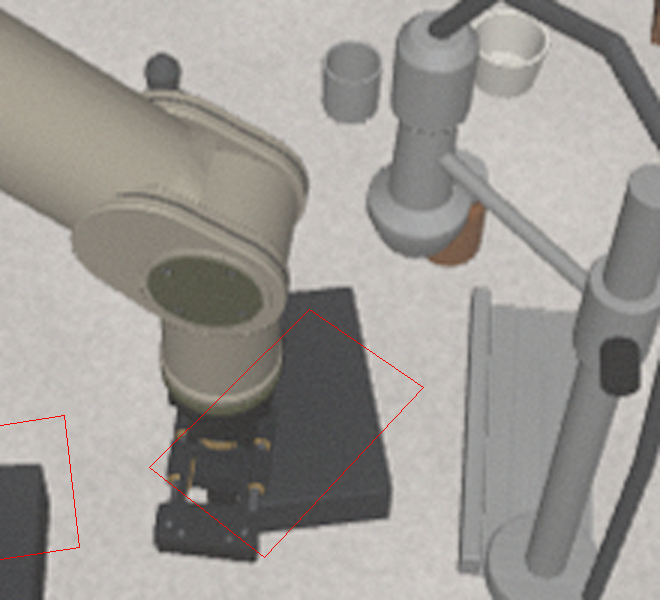

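```bash
python3 - <<'E'
from h import *
p=corners("top",{"fl":(188,286),"nl":(243,446),"fr":(454,195)},(250,150),4)
O=ori(ST_A,0); O2=ori(ST_A,np.radians(15))
s=r.read_state(); e=s["ee_pos"]
f=np.array([np.cos(ST_A),np.sin(ST_A)]); b=e[:2]-.045*f
a=loc(p,-.098,.08); print(a)
plan(255,[([*b,.024],O)]*1+[([*b,.09],O2)]*2+[([*a,.09],O2)]*4+[([*a,.022],O2)]*3)
E
```

```text
top [ 0.5536 -0.029   0.347 ] res 0.0016 rel [-1.40800e-01 -8.60000e-03  1.46088e+01]
[0.43419997 0.01294601]
[[[255,-0.01,1.8,0.05,0.11,-0.01,0.07],[255,-0.01,1.83,-2.59,3.11,0.0,0.07],[255,-0.01,1.83,-2.59,3.11,0.0,0.07],[255,-5.71,2.63,-2.58,3.11,0.0,0.07],[255,-5.71,2.63,-2.58,3.11,0.0,0.07],[255,-5.71,2.63,-2.58,3.11,0.0,0.07],[255,-5.71,2.63,-2.58,3.11,0.0,0.07],[255,-5.71,2.61,0.14,3.11,0.0,0.07],[255,-5.71,2.61,0.14,3.11,0.0,0.07],[255,-5.71,2.61,0.14,3.11,0.0,0.07]]]
```

Request:
{"fn": "carry_out", "kwargs": {"commands": [[[255, 0, 1.8, 0, 0, 0, 0], [255, 0, 1.8, -2.6, 3, 0, 0], [255, 0, 1.8, -2.6, 3, 0, 0], [255, -5.7, 2.6, -2.6, 3, 0, 0], [255, -5.7, 2.6, -2.6, 3, 0, 0], [255, -5.7, 2.6, -2.6, 3, 0, 0], [255, -5.7, 2.6, -0.5, 3, 0, 0], [255, -5.7, 2.6, 0.1, 3, 0, 0], [255, -5.7, 2.6, 0.1, 3, 0, 0]]]}}

```text
time: 7.7
ee_pos: [0.4344, 0.0131, 0.023]
eef_rot: [0.735, -0.666, 0.084, -0.093]
ft_force: [-0.5, 0.4, 0.3]
width: 0.0006
```

```bash
python3 - <<'E'
from h import *
st()
look("4",[ 0.5536,-0.029,0.347])
t=cv2.imread("pics/t4.png"); show("top",t,[],"to4.png",(250,150,450,300),4)
E
```

```text
t 7.7 p [0.4344 0.0131 0.023 ] F [-0.5  0.4  0.3] w 0.0006 q [ 0.72  0.04 -0.85  2.32  0.07  0.55 -1.65]
[[0.099, -0.964, 0.247], [-0.995, -0.096, 0.024], [0.001, -0.249, -0.969]]
top [ 0.555  -0.0255  0.3528] 0.39 3055 rel [-1.39000e-01 -5.20000e-03  1.49401e+01]
scene [ 0.5535 -0.0229  0.3449] 0.83 3794 rel [-1.40300e-01 -2.50000e-03  1.44908e+01]
```

View pics/to4.png

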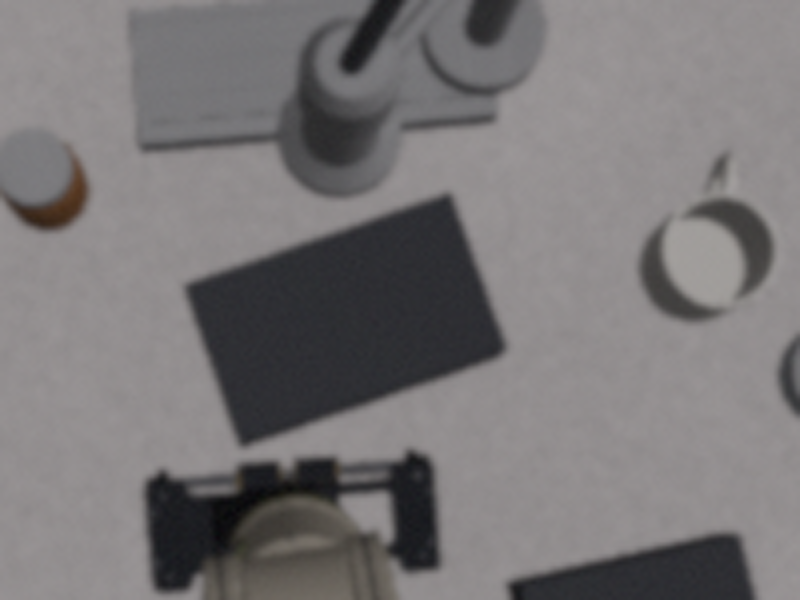

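View pics/so4.png

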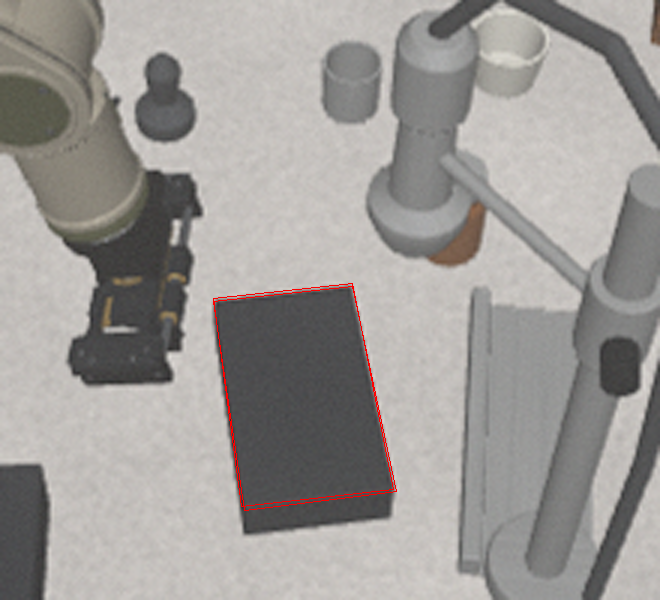

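```bash
python3 - <<'E'
from h import *
p=np.array([.5545,-.0243,.350])
P,q=arc(p,1,-.071,.083,-13,11,.022,np.radians(18),.062,extra=0)
print(q,rel(q)); plan(255,P)
E
```

```text
[ 0.58409768 -0.02110433 -0.1348928 ] (np.float64(-0.10969160646668895), np.float64(-0.003541912405181801), np.float64(-13.000000000000004))
[[[255,-0.74,-1.18,0.39,0.7,0.0,0.07],[255,-0.91,-1.4,0.45,0.7,0.0,0.07],[255,-1.07,-1.62,0.51,0.7,0.0,0.07],[255,-1.22,-1.86,0.57,0.7,0.0,0.07],[255,-1.36,-2.1,0.63,0.7,0.0,0.07],[255,-1.49,-2.35,0.7,0.7,0.0,0.07],[255,-1.61,-2.6,0.76,0.7,0.0,0.07],[255,-1.71,-2.85,0.83,0.7,0.0,0.07],[255,-1.8,-3.11,0.89,0.7,0.0,0.07],[255,-1.89,-3.38,0.96,0.7,0.0,0.07],[255,-1.95,-3.65,1.03,0.7,0.0,0.07]]]
```

Request:
{"fn": "carry_out", "kwargs": {"commands": [[[255, -0.4, -0.6, 0.2, 0.4, 0, 0], [255, -0.75, -1.18, 0.39, 0.7, 0, 0], [255, -0.91, -1.4, 0.45, 0.7, 0, 0], [255, -1.07, -1.62, 0.51, 0.7, 0, 0], [255, -1.22, -1.86, 0.57, 0.7, 0, 0], [255, -1.36, -2.1, 0.63, 0.7, 0, 0], [255, -1.49, -2.35, 0.7, 0.7, 0, 0], [255, -1.61, -2.6, 0.76, 0.7, 0, 0], [255, -1.71, -2.85, 0.83, 0.7, 0, 0], [255, -1.8, -3.11, 0.89, 0.7, 0, 0], [255, -1.89, -3.38, 0.96, 0.7, 0, 0], [255, -1.95, -3.65, 1.03, 0.7, 0, 0]]]}}

```text
time: 9.3
ee_pos: [0.5229, 0.0697, 0.0218]
eef_rot: [0.732, -0.664, 0.105, -0.113]
ft_force: [-14.4, -0.4, 4.7]
width: 0.0005
```

```bash
python3 - <<'E'
from h import *
st()
look("5",[ 0.584,-0.021,-.135])
t=cv2.imread("pics/t5.png"); show("top",t,[],"to5.png",(250,150,450,300),4)
E
```

```text
t 9.3 p [0.5229 0.0697 0.0218] F [-14.4  -0.4   4.7] w 0.0005 q [ 0.49  0.24 -0.79  2.16  0.44  0.54 -2.08]
[[0.097, -0.948, 0.304], [-0.995, -0.094, 0.026], [0.004, -0.305, -0.952]]
top [ 0.3335  0.0291 -4.3241] 2.9 15186 rel [-3.546000e-01  6.940000e-02 -2.530236e+02]
scene [ 0.5677 -0.0075  0.004 ] 2.71 5744 rel [-0.1248  0.0115 -5.0438]
```

View pics/to5.png

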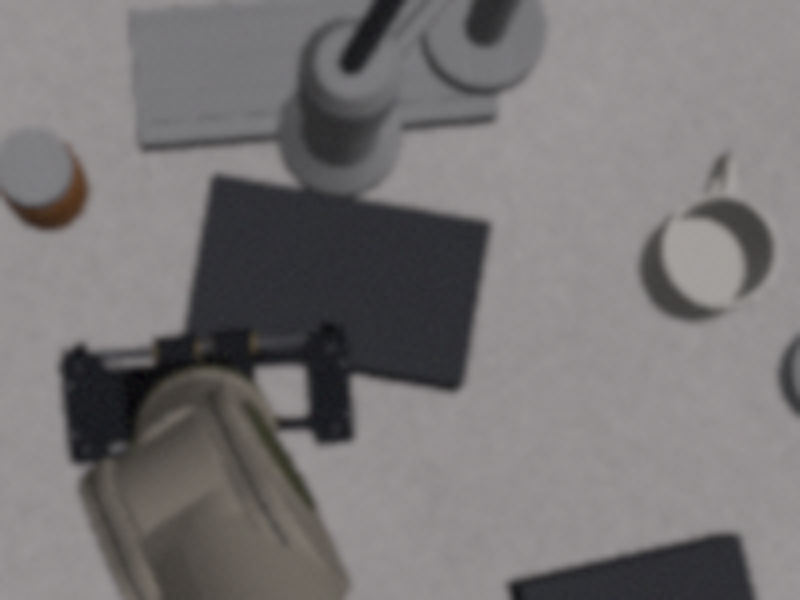

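View pics/so5.png

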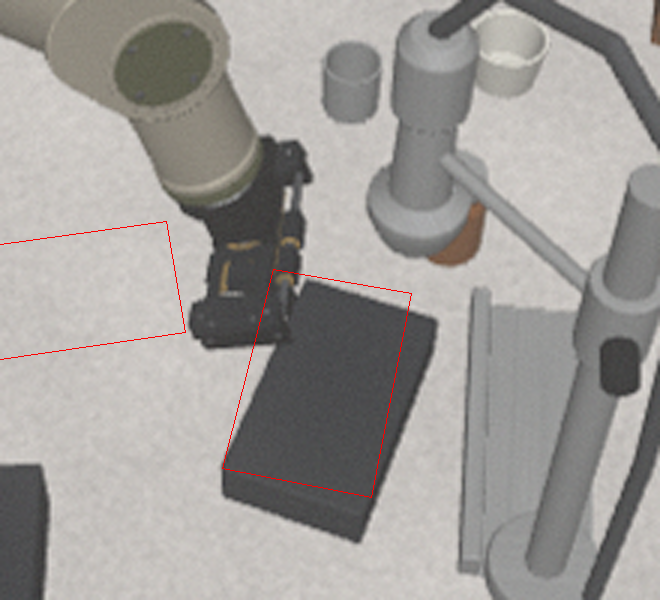

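```bash
python3 - <<'E'
from h import *
p=corners("top",{"fl":(214,177),"fr":(488,222),"nr":(459,388)},(250,150),4)
O2=ori(ST_A,np.radians(20))
s=r.read_state(); e=s["ee_pos"]
f=np.array([np.cos(ST_A),np.sin(ST_A)]); b=e[:2]-.045*f
a=loc(p,-.098,-.082); print(a)
plan(255,[([*b,.024],O2)]*1+[([*b,.09],O2)]*2+[([*a,.09],O2)]*4+[([*a,.022],O2)]*3)
E
```

```text
top [ 0.5802 -0.0183 -0.1573] res 0.0036 rel [-1.13300e-01 -4.00000e-04 -1.42824e+01]
[ 0.47059544 -0.08389554]
[[[255,-0.01,1.69,-0.62,0.43,-0.01,0.07],[255,0.0,0.88,-3.14,0.43,-0.01,0.07],[255,0.0,0.88,-3.14,0.43,-0.01,0.07],[255,5.93,1.76,-3.4,0.43,-0.01,0.07],[255,5.93,1.76,-3.4,0.43,-0.01,0.07],[255,5.93,1.76,-3.4,0.43,-0.01,0.07],[255,5.93,1.76,-3.4,0.43,-0.01,0.07],[255,5.93,2.59,-0.81,0.43,-0.01,0.07],[255,5.93,2.59,-0.81,0.43,-0.01,0.07],[255,5.93,2.59,-0.81,0.43,-0.01,0.07]]]
```

Request:
{"fn": "carry_out", "kwargs": {"commands": [[[255, 0, 1.7, -0.6, 0.4, 0, 0], [255, 0, 0.9, -3.1, 0.4, 0, 0], [255, 0, 0.9, -3.1, 0.4, 0, 0], [255, 5.9, 1.8, -3.4, 0.4, 0, 0], [255, 5.9, 1.8, -3.4, 0.4, 0, 0], [255, 5.9, 1.8, -3.4, 0.4, 0, 0], [255, 5.9, 2.4, -1.4, 0.4, 0, 0], [255, 5.9, 2.6, -0.8, 0.4, 0, 0], [255, 5.9, 2.6, -0.8, 0.4, 0, 0]]]}}

```text
time: 10.52
ee_pos: [0.4705, -0.0832, 0.022]
eef_rot: [0.73, -0.662, 0.117, -0.127]
ft_force: [0.1, -0.0, 0.2]
width: 0.0005
```

```bash
python3 - <<'E'
from h import *
st()
o=look("6",[ 0.58,-0.018,-.157])
show("top",cv2.imread("pics/t6.png"),[boxpts(*x,.12,.2,0,.05)[4:] for x in o],"to6.png",(250,150,450,300),4)
E
```

```text
t 10.53 p [ 0.4705 -0.0832  0.022 ] F [ 0.1 -0.   0.2] w 0.0005 q [ 0.81  0.09 -0.68  2.3  -0.05  0.44 -1.29]
[[0.097, -0.936, 0.338], [-0.995, -0.093, 0.031], [0.003, -0.339, -0.941]]
top [ 0.5957 -0.0189 -0.3432] 2.49 3819 rel [-9.80000e-02 -2.40000e-03 -2.49325e+01]
scene [ 0.5808 -0.0171 -0.1516] 0.86 3861 rel [-1.1260e-01  7.0000e-04 -1.3957e+01]
```

View pics/to6.png

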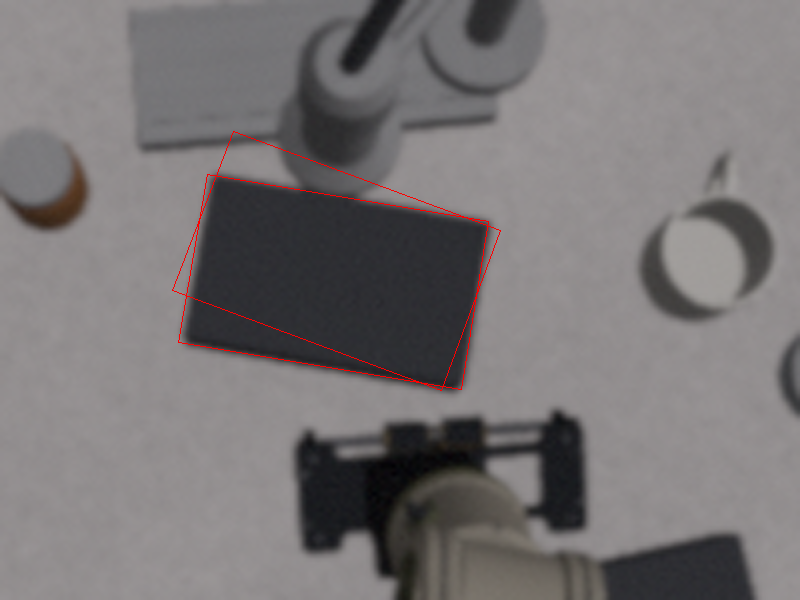

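View pics/so6.png

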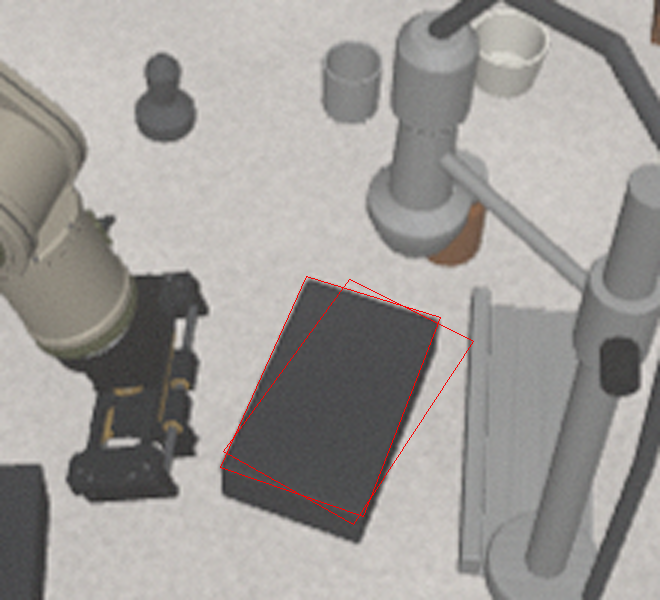

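```bash
python3 - <<'E'
from h import *
p=np.array([.5808,-.0175,-.154])
P,q=arc(p,-1,-.071,.083,12.5,11,.022,np.radians(22),.062,extra=0)
print(q,rel(q)); plan(255,P)
E
```

```text
[ 0.60923375 -0.01527528  0.31016616] (np.float64(-0.08412631796909133), np.float64(-4.677200273336089e-05), np.float64(12.499999999999996))
[[[255,0.48,-1.15,0.47,0.41,-0.02,0.08],[255,0.64,-1.35,0.55,0.41,-0.02,0.08],[255,0.8,-1.56,0.62,0.41,-0.02,0.08],[255,0.94,-1.78,0.7,0.41,-0.02,0.08],[255,1.07,-2.0,0.79,0.41,-0.02,0.08],[255,1.2,-2.23,0.87,0.41,-0.02,0.08],[255,1.31,-2.46,0.95,0.41,-0.02,0.08],[255,1.42,-2.7,1.04,0.41,-0.02,0.08],[255,1.51,-2.94,1.13,0.41,-0.02,0.08],[255,1.59,-3.18,1.22,0.41,-0.02,0.08],[255,1.66,-3.43,1.31,0.41,-0.02,0.08]]]
```

Request:
{"fn": "carry_out", "kwargs": {"commands": [[[255, 0.25, -0.6, 0.25, 0.2, 0, 0], [255, 0.48, -1.15, 0.47, 0.4, 0, 0], [255, 0.64, -1.35, 0.55, 0.4, 0, 0], [255, 0.8, -1.56, 0.62, 0.4, 0, 0], [255, 0.94, -1.78, 0.7, 0.4, 0, 0], [255, 1.07, -2.0, 0.79, 0.4, 0, 0], [255, 1.2, -2.23, 0.87, 0.4, 0, 0], [255, 1.31, -2.46, 0.95, 0.4, 0, 0], [255, 1.42, -2.7, 1.04, 0.4, 0, 0], [255, 1.51, -2.94, 1.13, 0.4, 0, 0], [255, 1.59, -3.18, 1.22, 0.4, 0, 0], [255, 1.65, -3.4, 1.3, 0.4, 0, 0]]]}}

```text
time: 12.12
ee_pos: [0.5643, -0.1171, 0.0206]
eef_rot: [0.727, -0.66, 0.128, -0.138]
ft_force: [-17.2, -2.8, 9.4]
width: 0.0005
```

```bash
python3 - <<'E'
from h import *
st()
o=look("7",[ 0.609,-0.015,.31])
show("top",cv2.imread("pics/t7.png"),[],"to7.png",(250,150,450,300),4)
E
```

```text
t 12.12 p [ 0.5643 -0.1171  0.0206] F [-17.2  -2.8   9.4] w 0.0005 q [ 0.72  0.29 -0.58  2.09  0.13  0.44 -1.39]
[[0.096, -0.925, 0.368], [-0.995, -0.091, 0.032], [0.004, -0.369, -0.929]]
top [ 0.5068 -0.1181 -0.9877] 2.94 18332 rel [ -0.1956  -0.0931 -61.8631]
scene [ 0.5729 -0.059  -1.1247] 2.68 5987 rel [-1.24300e-01 -4.02000e-02 -6.97121e+01]
```

View pics/to7.png

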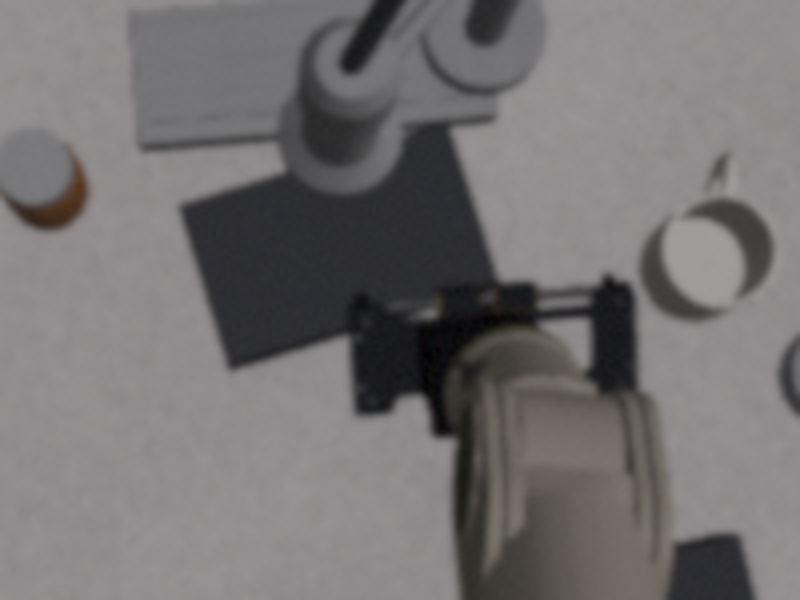

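View pics/so7.png

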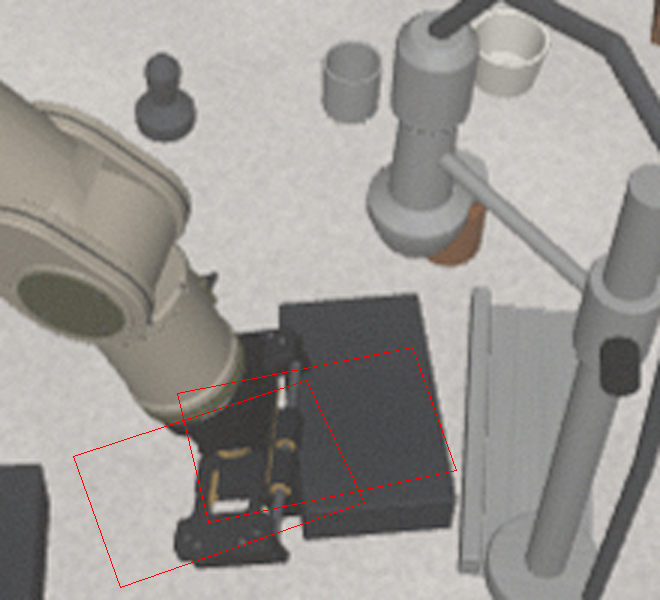

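Request:
{"fn": "carry_out", "kwargs": {"commands": [[[255, 0.02, -0.1, 0.04, 0, 0, 0], [255, 0.04, -0.2, 0.08, 0, 0, 0], [255, 0.06, -0.28, 0.11, 0, 0, 0]]]}}

```text
time: 12.6
ee_pos: [0.5706, -0.1191, 0.0196]
eef_rot: [0.727, -0.661, 0.127, -0.136]
ft_force: [-20.3, -1.0, 10.7]
width: 0.0004
```

```bash
python3 - <<'E'
from h import *
st()
s=r.camera("scene");t=r.camera("top")
cv2.imwrite("pics/s8.png",s);cv2.imwrite("pics/t8.png",t)
show("top",t,[],"to8.png",(270,150,400,250),6)
show("scene",s,[],"so8.png",(300,240,440,370),4.5)
E
```

```text
t 12.6 p [ 0.5706 -0.1191  0.0196] F [-20.3  -1.   10.7] w 0.0004 q [ 0.71  0.31 -0.57  2.08  0.15  0.45 -1.4 ]
[[0.095, -0.926, 0.364], [-0.995, -0.09, 0.031], [0.004, -0.366, -0.931]]
```

View pics/to8.png

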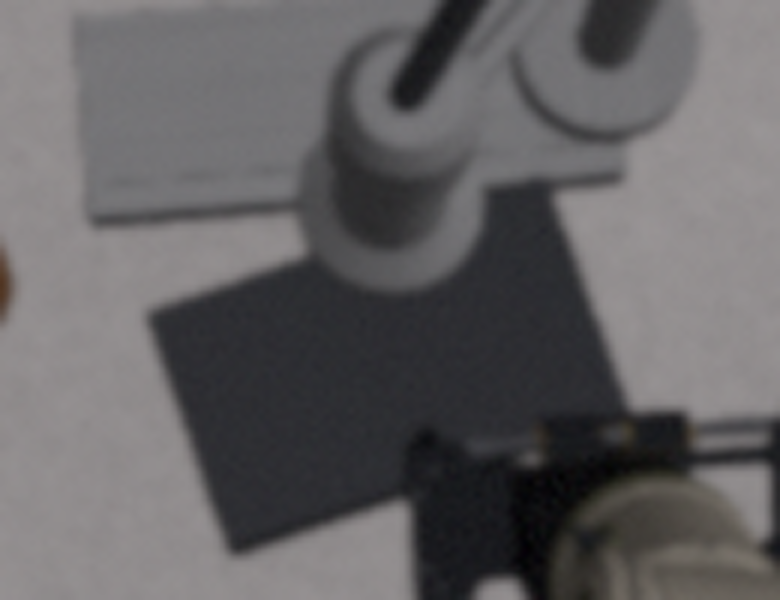

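View pics/so8.png

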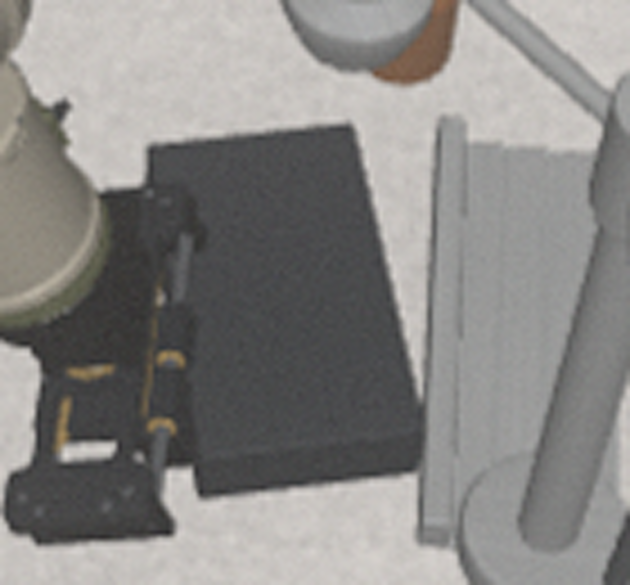

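```bash
python3 - <<'E'
from h import *
p=corners("top",{"fl":(150,316),"nl":(233,552),"fr":(545,183)},(270,150),6)
corners("scene",{"fl":(352,126),"fr":(420,435),"nr":(196,463)},(300,240),4.5)
O2=ori(ST_A,np.radians(25))
s=r.read_state(); e=s["ee_pos"]
f=np.array([np.cos(ST_A),np.sin(ST_A)]); b=e[:2]-.05*f
a=loc(p,-.1,.055); print(a)
plan(255,[([*b,.024],O2)]*1+[([*b,.09],O2)]*2+[([*a,.09],O2)]*4+[([*a,.022],O2)]*3)
E
```

```text
top [ 0.6067 -0.0219  0.3458] res 0.0027 rel [-8.73000e-02 -6.50000e-03  1.45409e+01]
scene [ 0.6071 -0.0217  0.3442] res 0.0015 rel [-8.68000e-02 -6.30000e-03  1.44503e+01]
[ 0.49398129 -0.0040969 ]
[[[255,-0.01,1.8,-0.9,0.71,-0.03,0.05],[255,0.0,0.83,-3.36,0.71,-0.03,0.05],[255,0.0,0.83,-3.36,0.71,-0.03,0.05],[255,-4.86,1.39,-3.6,0.71,-0.03,0.05],[255,-4.86,1.39,-3.6,0.71,-0.03,0.05],[255,-4.86,1.39,-3.6,0.71,-0.03,0.05],[255,-4.86,1.39,-3.6,0.71,-0.03,0.05],[255,-4.87,2.39,-1.06,0.71,-0.03,0.05],[255,-4.87,2.39,-1.06,0.71,-0.03,0.05],[255,-4.87,2.39,-1.06,0.71,-0.03,0.05]]]
```

Request:
{"fn": "carry_out", "kwargs": {"commands": [[[255, 0, 1.8, -0.9, 0.7, 0, 0], [255, 0, 0.8, -3.4, 0.7, 0, 0], [255, 0, 0.8, -3.4, 0.7, 0, 0], [255, -4.9, 1.4, -3.6, 0.7, 0, 0], [255, -4.9, 1.4, -3.6, 0.7, 0, 0], [255, -4.9, 2.2, -1.6, 0.7, 0, 0], [255, -4.9, 2.4, -1.1, 0.7, 0, 0], [255, -4.9, 2.4, -1.1, 0.7, 0, 0]]]}}

```text
time: 13.7
ee_pos: [0.4933, -0.0025, 0.0219]
eef_rot: [0.723, -0.656, 0.145, -0.159]
ft_force: [0.8, 0.1, -0.2]
width: 0.0004
```

```bash
python3 - <<'E'
from h import *
st()
o=look("9",[ 0.607,-0.0215,.345])
p=o[1]
P,q=arc(p,1,-.071,.055,0,8,.022,np.radians(25),.09,extra=0)
print(q,rel(q)); plan(255,P)
E
```

```text
t 13.7 p [ 0.4933 -0.0025  0.0219] F [ 0.8  0.1 -0.2] w 0.0004 q [ 0.85  0.12 -0.94  2.33  0.26  0.31 -1.77]
[[0.096, -0.903, 0.419], [-0.995, -0.088, 0.039], [0.002, -0.42, -0.907]]
top [ 0.6271 -0.017   0.1289] 2.43 3573 rel [-0.0665 -0.0034  2.112 ]
scene [ 0.6083 -0.0174  0.3514] 0.85 3899 rel [-8.52000e-02 -2.00000e-03  1.48652e+01]
[ 0.63102106 -0.01224089  0.092     ] (np.float64(-0.06215237737977137), np.float64(0.0009731820434286907), np.float64(-1.5902773407317584e-15))
[[[255,-0.54,-1.18,0.62,0.0,-0.02,0.05],[255,-0.67,-1.33,0.69,0.0,-0.02,0.05],[255,-0.79,-1.49,0.76,0.0,-0.02,0.05],[255,-0.91,-1.64,0.84,0.0,-0.02,0.05],[255,-1.02,-1.8,0.91,0.0,-0.02,0.05],[255,-1.13,-1.97,0.99,0.0,-0.02,0.05],[255,-1.23,-2.13,1.06,0.0,-0.02,0.05],[255,-1.32,-2.3,1.14,0.0,-0.02,0.05]]]
```

View pics/so9.png

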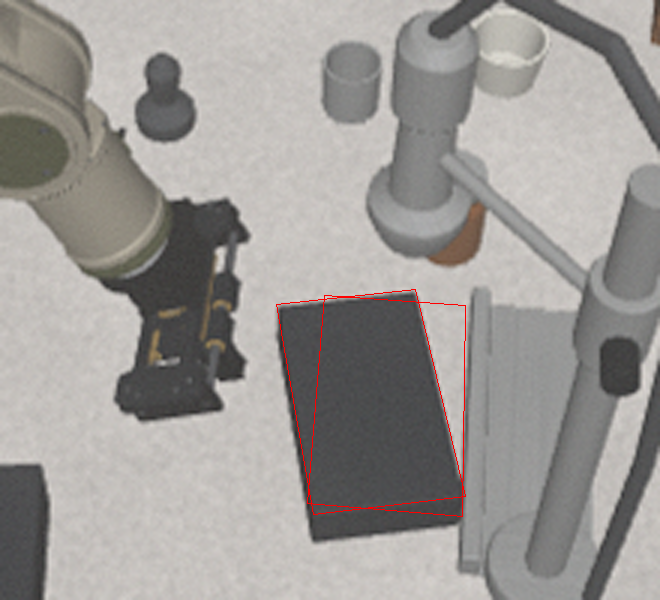

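Request:
{"fn": "carry_out", "kwargs": {"commands": [[[255, -0.3, -0.6, 0.3, 0, 0, 0], [255, -0.54, -1.15, 0.6, 0, 0, 0], [255, -0.67, -1.33, 0.69, 0, 0, 0], [255, -0.79, -1.49, 0.76, 0, 0, 0], [255, -0.91, -1.64, 0.84, 0, 0, 0], [255, -1.02, -1.8, 0.91, 0, 0, 0], [255, -1.13, -1.97, 0.99, 0, 0, 0], [255, -1.23, -2.13, 1.06, 0, 0, 0], [255, -1.32, -2.3, 1.14, 0, 0, 0]]]}}

```text
time: 14.92
ee_pos: [0.5529, 0.0337, 0.0215]
eef_rot: [0.722, -0.658, 0.146, -0.156]
ft_force: [-20.5, -3.6, 11.1]
width: 0.0006
```

```bash
python3 - <<'E'
from h import *
st()
s=r.camera("scene");t=r.camera("top")
cv2.imwrite("pics/s10.png",s);cv2.imwrite("pics/t10.png",t)
show("top",t,[],"to10.png",(270,150,400,250),6)
show("scene",s,[],"so10.png",(300,240,440,370),4.5)
E
```

```text
t 14.93 p [0.5529 0.0337 0.0215] F [-20.5  -3.6  11.1] w 0.0006 q [ 0.58  0.25 -0.78  2.2   0.57  0.38 -2.12]
[[0.092, -0.905, 0.416], [-0.996, -0.086, 0.033], [0.006, -0.418, -0.909]]
```

View pics/to10.png

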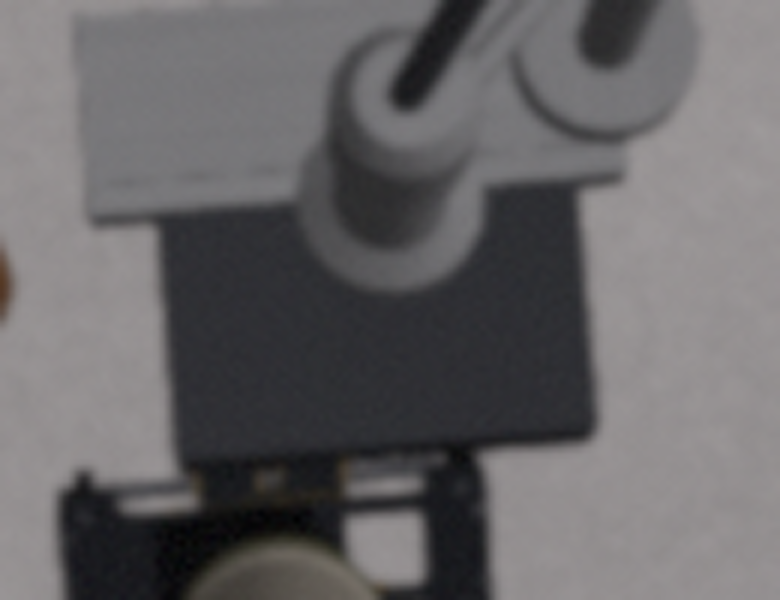

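View pics/so10.png

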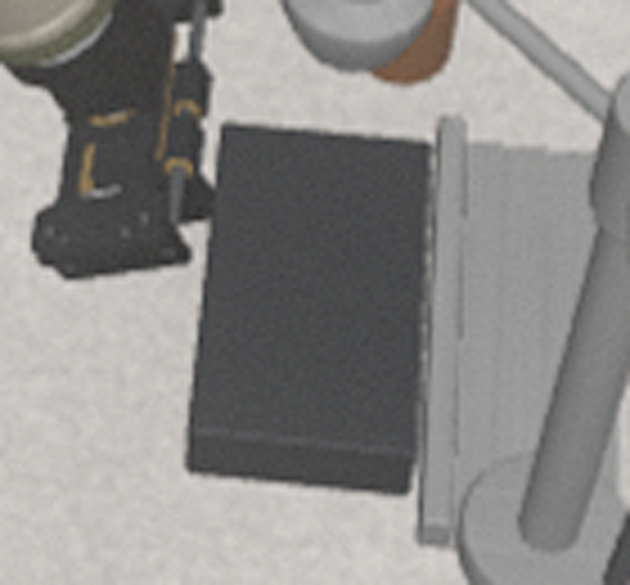

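```bash
python3 - <<'E'
from h import *
b=(270,150)
p=corners("top",{"fl":(161,217),"fr":(577,183),"nr":(594,436)},b,6)
corners("scene",{"nl":(222,122),"fl":(431,143),"fr":(412,450),"nr":(190,430)},(300,240),4.5)
# station in both at z=.03 near-top edge ends
for n,q,bb,k in(("top",[(92,217),(622,179)],b,6),("scene",[(440,118),(419,527)],(300,240),4.5)):
    W=back(n,[(np.array(u)+.5)/k-.5+bb for u in q],.03); d=W[0]-W[1]
    print(n,W.round(4).tolist(),"len",np.hypot(*d[:2]).round(4),"mid",W.mean(0).round(4),"ang",np.arctan2(-d[0],d[1]).round(4))
E
```

```text
top [ 0.626  -0.0145  0.0866] res 0.0035 rel [-0.0673 -0.0008 -0.3114]
scene [ 0.6263 -0.0134  0.0997] res 0.0029 rel [-6.700e-02  2.000e-04  4.417e-01]
top [[0.6796, 0.1205, 0.03], [0.7016, -0.1314, 0.03]] len 0.2528 mid [ 0.6906 -0.0054  0.03  ] ang 0.0871
scene [[0.6784, 0.123, 0.03], [0.7031, -0.1366, 0.03]] len 0.2608 mid [ 0.6907 -0.0068  0.03  ] ang 0.0952
```

```bash
cat >> h.py <<'E'
ST_A=0.091; ST=np.array([.6907,-.006])
E
python3 - <<'E'
from h import *
p=np.array([.626,-.014,.092]); print(rel(p))
O2=ori(ST_A,np.radians(25))
s=r.read_state(); e=s["ee_pos"]
f=np.array([np.cos(ST_A),np.sin(ST_A)]); b=e[:2]-.03*f
a=loc(p,-.085,-.06); print(a)
plan(255,[([*b,.024],O2)]*1+[([*a,.024],O2)]*4)
E
```

```text
(np.float64(-0.06515929012024994), np.float64(-0.0020873214953849323), np.float64(0.05729577951308237))
[ 0.54687168 -0.08155523]
[[[255,0.0,1.05,-0.59,0.05,-0.04,0.04],[255,4.59,0.6,-0.35,0.05,-0.04,0.04],[255,4.59,0.6,-0.35,0.05,-0.04,0.04],[255,4.59,0.6,-0.35,0.05,-0.04,0.04],[255,4.59,0.6,-0.35,0.05,-0.04,0.04]]]
```

Request:
{"fn": "carry_out", "kwargs": {"commands": [[[255, 0, 1.0, -0.6, 0, 0, 0], [255, 4.6, 0.6, -0.35, 0, 0, 0], [255, 4.6, 0.6, -0.35, 0, 0, 0], [255, 4.6, 0.6, -0.35, 0, 0, 0]]]}}

```text
time: 15.52
ee_pos: [0.5485, -0.0878, 0.0257]
eef_rot: [0.719, -0.661, 0.148, -0.157]
ft_force: [0.7, 1.1, -0.8]
width: 0.0005
```

Request:
{"fn": "carry_out", "kwargs": {"commands": [[[255, 0, -0.25, 0.12, 0, 0, 0], [255, 0, -0.5, 0.23, 0, 0, 0], [255, 0, -0.6, 0.28, 0, 0, 0], [255, 0, -0.7, 0.33, 0, 0, 0]]]}}

```text
time: 16.02
ee_pos: [0.5653, -0.0855, 0.0242]
eef_rot: [0.72, -0.661, 0.146, -0.154]
ft_force: [-26.1, -3.2, 20.3]
width: 0.0004
```

```bash
python3 - <<'E'
from h import *
st()
s=r.camera("scene")
cv2.imwrite("pics/s11.png",s)
show("scene",s,[],"so11.png",(360,260,410,360),6)
E
```

```text
t 16.02 p [ 0.5653 -0.0855  0.0242] F [-26.1  -3.2  20.3] w 0.0004 q [ 0.89  0.31 -0.83  2.14  0.37  0.39 -1.67]
[[0.084, -0.906, 0.414], [-0.996, -0.079, 0.029], [0.006, -0.415, -0.91]]
```

View pics/so11.png

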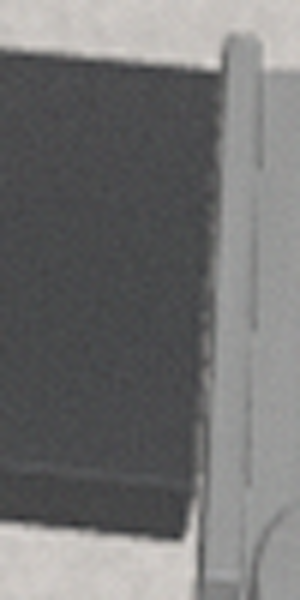

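Request:
{"fn": "carry_out", "kwargs": {"commands": [[[255, 0, -0.1, 0.05, 0, 0, 0], [255, 0, -0.2, 0.09, 0, 0, 0], [255, 0, -0.25, 0.11, 0, 0, 0]]]}}

```text
time: 16.45
ee_pos: [0.5685, -0.0857, 0.0222]
eef_rot: [0.721, -0.661, 0.144, -0.151]
ft_force: [-24.6, -6.1, 17.1]
width: 0.0002
```

```bash
python3 - <<'E'
from h import *
st()
s=r.camera("scene")
cv2.imwrite("pics/s12.png",s)
show("scene",s,[],"so12.png",(360,260,410,360),6)
E
```

```text
t 16.45 p [ 0.5685 -0.0857  0.0222] F [-24.6  -6.1  17.1] w 0.0002 q [ 0.87  0.32 -0.81  2.13  0.39  0.4  -1.68]
[[0.084, -0.91, 0.407], [-0.996, -0.08, 0.027], [0.008, -0.408, -0.913]]
```

View pics/so12.png

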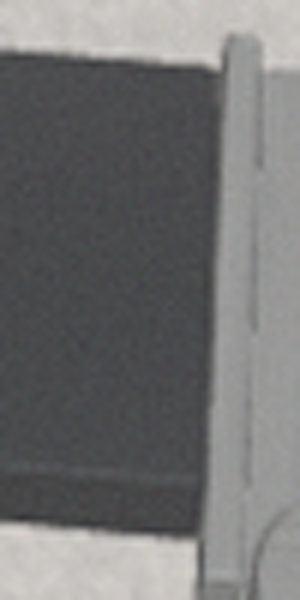

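```bash
python3 - <<'E'
from h import *
s=r.read_state(); e=s["ee_pos"]; O2=ori(ST_A,np.radians(25))
f=np.array([np.cos(ST_A),np.sin(ST_A)]); l=np.array([-f[1],f[0]]); b=e[:2]-.025*f
c=b+.13*l
plan(255,[([*b,.024],O2),([*c,.024],O2),([*c,.024],O2)]+[([*(c+d*f),.024],O2) for d in(.01,.018,.022,.025,.028)])
E
```

```text
[[[255,0.01,0.88,-0.47,0.19,-0.12,-0.04],[255,-5.19,0.9,-0.52,0.19,-0.12,-0.04],[255,-5.19,0.9,-0.52,0.19,-0.12,-0.04],[255,-5.19,0.54,-0.36,0.19,-0.12,-0.04],[255,-5.2,0.24,-0.23,0.19,-0.12,-0.04],[255,-5.2,0.1,-0.17,0.19,-0.12,-0.04],[255,-5.2,-0.01,-0.12,0.19,-0.12,-0.04],[255,-5.2,-0.12,-0.07,0.19,-0.12,-0.04]]]
```

Request:
{"fn": "carry_out", "kwargs": {"commands": [[[255, 0, 0.9, -0.5, 0.2, -0.1, 0], [255, -5.2, 0.9, -0.5, 0.2, -0.1, 0], [255, -5.2, 0.9, -0.5, 0.2, -0.1, 0], [255, -5.2, 0.54, -0.36, 0.2, -0.1, 0], [255, -5.2, 0.24, -0.23, 0.2, -0.1, 0], [255, -5.2, 0.1, -0.17, 0.2, -0.1, 0], [255, -5.2, 0, -0.12, 0.2, -0.1, 0]]]}}

```text
time: 17.38
ee_pos: [0.5538, 0.0431, 0.0221]
eef_rot: [0.72, -0.66, 0.145, -0.158]
ft_force: [-29.2, 1.8, 20.5]
width: 0.0007
```

```bash
python3 - <<'E'
from h import *
st()
s=r.camera("scene")
cv2.imwrite("pics/s13.png",s)
show("scene",s,[],"so13.png",(360,260,410,360),6)
E
```

```text
t 17.38 p [0.5538 0.0431 0.0221] F [-29.2   1.8  20.5] w 0.0007 q [ 0.52  0.24 -0.75  2.2   0.56  0.38 -2.14]
[[0.087, -0.905, 0.417], [-0.996, -0.079, 0.036], [0.001, -0.418, -0.908]]
```

View pics/so13.png

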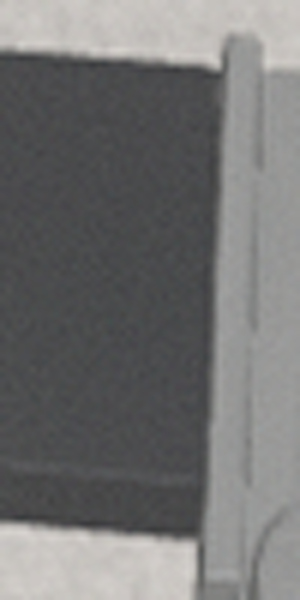

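Request:
{"fn": "carry_out", "kwargs": {"commands": [[[255, 0, -0.08, 0.04, 0, 0, 0], [255, 0, -0.14, 0.06, 0, 0, 0]]]}}

```text
time: 17.68
ee_pos: [0.5539, 0.0423, 0.0198]
eef_rot: [0.72, -0.661, 0.143, -0.154]
ft_force: [-26.6, 1.1, 16.9]
width: 0.0003
```

Request:
{"fn": "carry_out", "kwargs": {"commands": [[[255, 0, 1.0, -0.5, 0, 0, 0], [255, 0, 1.5, -4, 0, 0, 0], [255, -3, 1.5, -6, 0, 0, 0], [255, -6, 1.5, -6, 0, 0, 0]]]}}

```text
time: 18.18
ee_pos: [0.467, 0.1185, 0.1159]
eef_rot: [0.719, -0.663, 0.144, -0.154]
ft_force: [1.7, 1.4, 0.7]
width: 0.0004
```

```bash
python3 - <<'E'
from h import *
st()
o=look("14",[.63,-.012,.091])
show("scene",cv2.imread("pics/s14.png"),[boxpts(*o[1],.12,.2,0,.05)[4:]],"so14b.png",(300,240,440,370),4.5)
show("top",cv2.imread("pics/t14.png"),[],"to14.png",(270,150,400,250),6)
w=r.camera("wrist"); cv2.imwrite("pics/w14.png",w)
E
```

```text
t 18.18 p [0.467  0.1185 0.1159] F [1.7 1.4 0.7] w 0.0004 q [ 0.69 -0.22 -1.03  2.27 -0.13  0.58 -1.76]
[[0.08, -0.908, 0.411], [-0.997, -0.074, 0.031], [0.002, -0.412, -0.911]]
top [ 0.6318 -0.014   0.1119] 1.88 3380 rel [-0.0593 -0.0026  1.1966]
scene [ 0.6299 -0.0115  0.1109] 0.66 3859 rel [-0.061   0.      1.1409]
```

View pics/so14b.png

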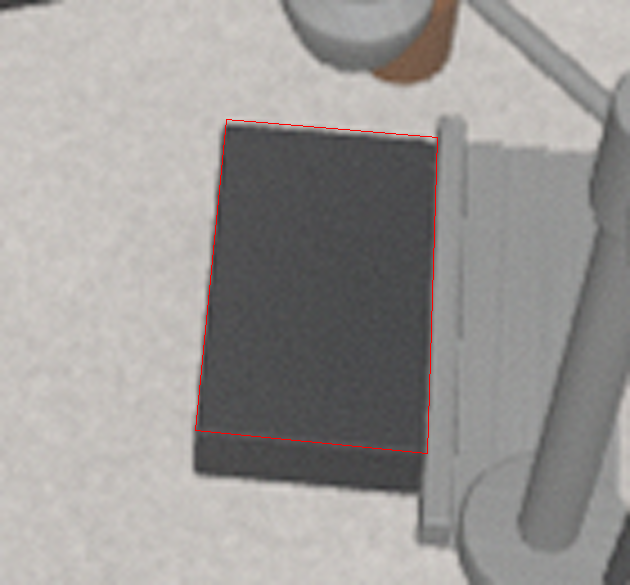

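View pics/to14.png

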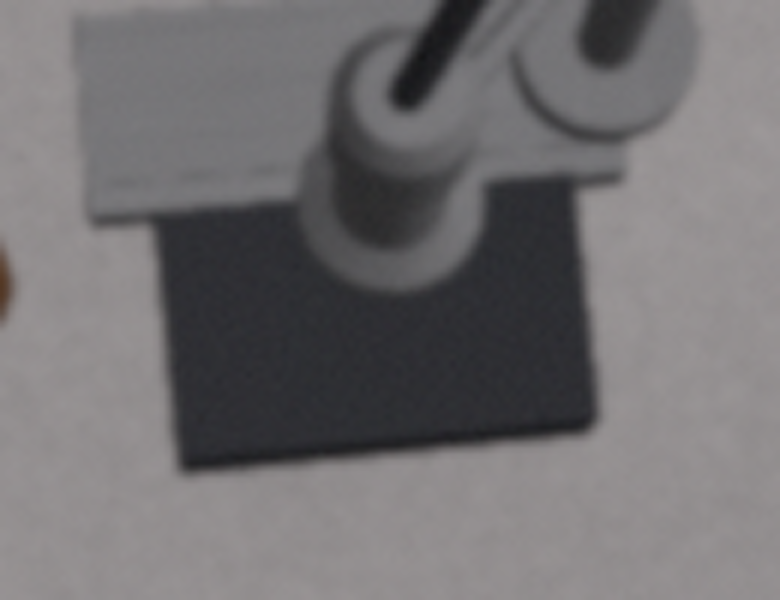

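View pics/w14.png

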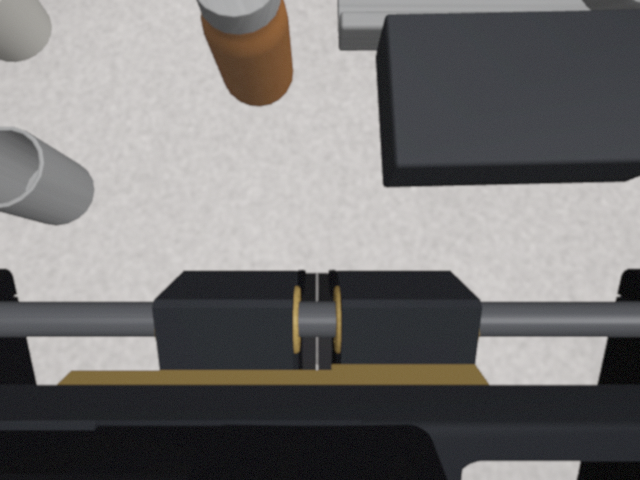

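```bash
python3 - <<'E'
from h import *
O=ori(ST_A,np.radians(20))
plan(255,[([.50,.06,.26],O)]*4)
E
```

```text
[[[255,2.57,-3.36,-4.77,-0.9,-0.06,-0.01],[255,2.57,-3.36,-4.77,-0.9,-0.06,-0.01],[255,2.57,-3.36,-4.77,-0.9,-0.06,-0.01],[255,2.57,-3.36,-4.77,-0.9,-0.06,-0.01]]]
```

Request:
{"fn": "carry_out", "kwargs": {"commands": [[[255, 2.6, -3.0, -4.6, -0.9, 0, 0], [255, 2.6, -3.0, -4.6, -0.9, 0, 0], [255, 2.6, -3.0, -4.6, -0.9, 0, 0]]]}}

```text
time: 18.7
ee_pos: [0.4952, 0.0556, 0.2549]
eef_rot: [0.725, -0.666, 0.12, -0.127]
ft_force: [-0.0, -0.1, -0.4]
width: 0.0008
```

```bash
python3 - <<'E'
from h import *
st()
w=r.camera("wrist"); cv2.imwrite("pics/w15.png",w)
E
```

```text
t 18.7 p [0.4952 0.0556 0.2549] F [-0.  -0.1 -0.4] w 0.0008 q [ 0.68 -0.26 -0.77  1.99 -0.21  0.99 -1.51]
[[0.084, -0.936, 0.343], [-0.996, -0.08, 0.026], [0.004, -0.344, -0.939]]
```

View pics/w15.png

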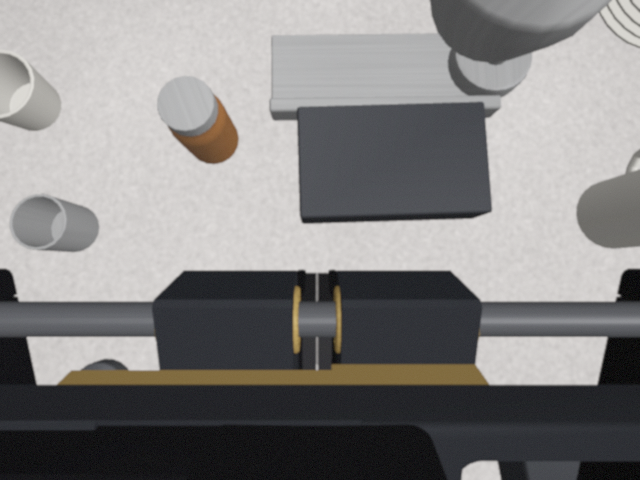

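```bash
python3 - <<'E'
import cv2
w=cv2.imread("pics/w15.png"); cv2.imwrite("pics/w15c.png",cv2.resize(w[80:130,260:510],None,fx=3.2,fy=9,interpolation=cv2.INTER_CUBIC))
t=cv2.imread("pics/t14.png"); cv2.imwrite("pics/t14c.png",cv2.resize(t[174:192,282:378],None,fx=8,fy=24,interpolation=cv2.INTER_CUBIC))
E
```

```text
(no output)
```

View pics/w15c.png

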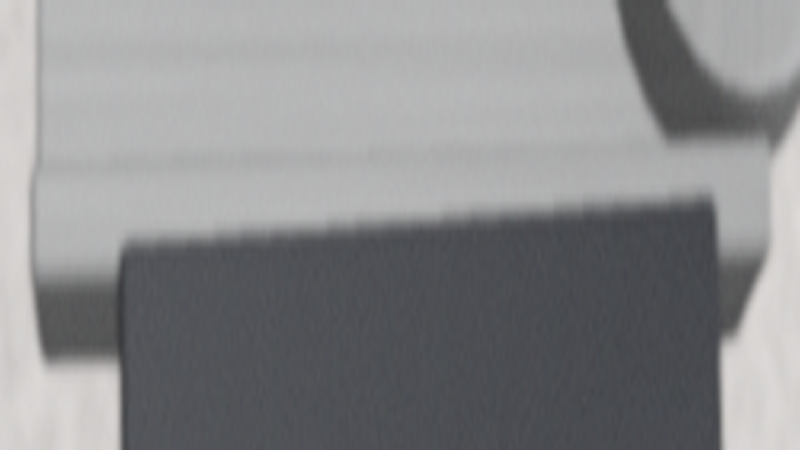

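View pics/t14c.png

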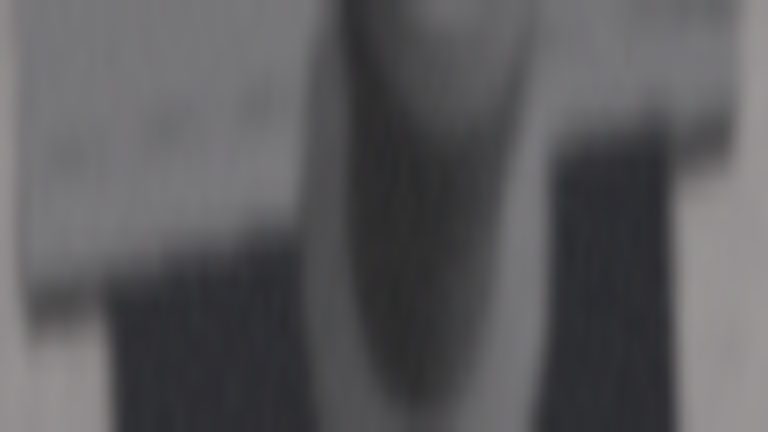

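```bash
python3 - <<'E'
from h import *
p=np.array([.630,-.0125,.106])
O2=ori(ST_A,np.radians(25))
a=loc(p,-.105,.088); b=loc(p,-.074,.088); print(a,b)
plan(255,[([*(a-[.03,0]),.12],O2)]*3+[([*a,.028],O2)]*3+[([*b,.028],O2)]*2)
E
```

```text
[0.5162788  0.06389691] [0.5471048  0.06717676]
[[[255,-0.42,2.24,5.01,0.95,-0.08,-0.07],[255,-0.42,2.24,5.01,0.95,-0.08,-0.07],[255,-0.42,2.24,5.01,0.95,-0.08,-0.07],[255,-0.34,2.4,8.88,0.95,-0.08,-0.07],[255,-0.34,2.4,8.88,0.95,-0.08,-0.07],[255,-0.34,2.4,8.88,0.95,-0.08,-0.07],[255,-0.37,1.23,9.31,0.95,-0.08,-0.07],[255,-0.37,1.23,9.31,0.95,-0.08,-0.07]]]
```

Request:
{"fn": "carry_out", "kwargs": {"commands": [[[255, -0.4, 2.2, 5, 0.95, 0, 0], [255, -0.4, 2.2, 5, 0.95, 0, 0], [255, -0.4, 2.2, 5, 0.95, 0, 0], [255, -0.35, 2.4, 8.9, 0.95, 0, 0], [255, -0.35, 2.4, 8.9, 0.95, 0, 0], [255, -0.35, 2.4, 8.9, 0.95, 0, 0], [255, -0.35, 1.6, 9.15, 0.95, 0, 0], [255, -0.35, 1.25, 9.3, 0.95, 0, 0], [255, -0.35, 1.25, 9.3, 0.95, 0, 0]]]}}

```text
time: 19.88
ee_pos: [0.548, 0.0659, 0.0289]
eef_rot: [0.718, -0.661, 0.149, -0.158]
ft_force: [-0.5, 0.1, -0.1]
width: 0.0004
```

```bash
python3 - <<'E'
from h import *
st(); e=r.read_state()["ee_pos"]; O2=ori(ST_A,np.radians(25)); f=np.array([np.cos(ST_A),np.sin(ST_A)])
plan(255,[([*(e[:2]+d*f),.028],O2) for d in (.003,.005,.007,.009,.011)])
E
```

```text
t 19.88 p [0.548  0.0659 0.0289] F [-0.5  0.1 -0.1] w 0.0004 q [ 0.59  0.24 -0.88  2.2   0.66  0.42 -2.29]
[[0.081, -0.903, 0.423], [-0.997, -0.075, 0.03], [0.004, -0.424, -0.906]]
[[[255,0.0,-0.09,0.08,-0.01,-0.09,-0.08],[255,0.0,-0.17,0.12,-0.01,-0.09,-0.08],[255,0.0,-0.24,0.15,-0.01,-0.09,-0.08],[255,0.0,-0.31,0.19,-0.01,-0.09,-0.08],[255,0.0,-0.38,0.22,-0.01,-0.09,-0.08]]]
```

Request:
{"fn": "carry_out", "kwargs": {"commands": [[[255, 0, -0.09, 0.04, 0, 0, 0], [255, 0, -0.17, 0.08, 0, 0, 0], [255, 0, -0.24, 0.11, 0, 0, 0], [255, 0, -0.31, 0.14, 0, 0, 0]]]}}

```text
time: 20.38
ee_pos: [0.5539, 0.0669, 0.0281]
eef_rot: [0.719, -0.661, 0.148, -0.156]
ft_force: [-21.0, 2.6, 13.3]
width: 0.0005
```

Request:
{"fn": "carry_out", "kwargs": {"commands": [[[255, 0, -0.07, 0.03, 0, 0, 0], [255, 0, -0.14, 0.06, 0, 0, 0]]]}}

```text
time: 20.62
ee_pos: [0.5546, 0.067, 0.027]
eef_rot: [0.719, -0.661, 0.147, -0.154]
ft_force: [-33.3, -0.0, 24.1]
width: 0.0005
```

Request:
{"fn": "carry_out", "kwargs": {"commands": [[[255, 0, 1.2, -0.5, 0, 0, 0], [255, 0, 2, -4, 0, 0, 0], [255, 0.4, -1.0, -9, -0.9, 0, 0], [255, 0.4, -1.3, -9.3, -0.9, 0, 0], [255, 0.4, -1.3, -9.3, -0.9, 0, 0]]]}}

```text
time: 21.25
ee_pos: [0.4907, 0.0526, 0.2236]
eef_rot: [0.725, -0.666, 0.122, -0.125]
ft_force: [2.6, -1.7, -0.8]
width: 0.0008
```

```bash
python3 - <<'E'
from h import *
st()
w=r.camera("wrist"); cv2.imwrite("pics/w16.png",w)
cv2.imwrite("pics/w16c.png",cv2.resize(w[80:130,260:510],None,fx=3.2,fy=9,interpolation=cv2.INTER_CUBIC))
o=look("16",[.63,-.012,.091])
show("scene",cv2.imread("pics/s16.png"),[],"so16b.png",(300,240,440,370),4.5)
E
```

```text
t 21.25 p [0.4907 0.0526 0.2236] F [ 2.6 -1.7 -0.8] w 0.0008 q [ 0.93 -0.31 -0.97  2.05 -0.32  0.94 -1.4 ]
[[0.082, -0.936, 0.343], [-0.997, -0.081, 0.02], [0.009, -0.344, -0.939]]
top [ 0.6331 -0.014   0.0891] 1.89 3366 rel [-0.0581 -0.0027 -0.1069]
scene [ 0.6309 -0.0117  0.0954] 0.68 3836 rel [-6.010e-02 -2.000e-04  2.517e-01]
```

View pics/w16.png

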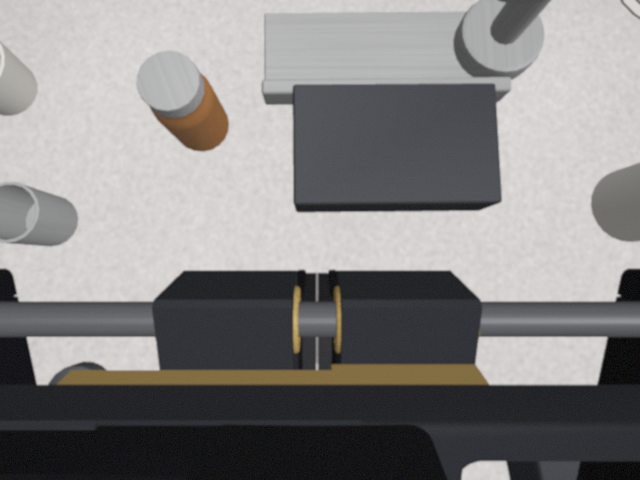

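View pics/w16c.png

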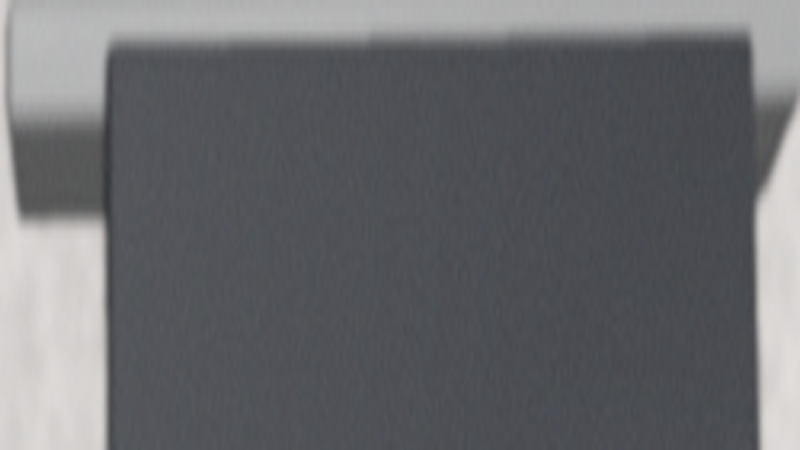

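View pics/so16b.png

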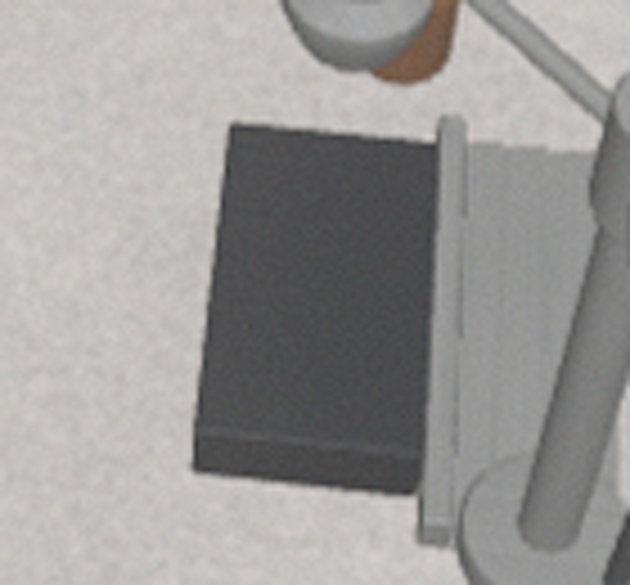

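```bash
python3 - <<'E'
from h import *
p=np.array([.6312,-.0125,.089])
O2=ori(ST_A,np.radians(25))
a=loc(p,-.10,-.085); b=loc(p,-.077,-.085); print(a,b)
plan(255,[([*(a-[.02,0]),.10],O2)]*3+[([*a,.028],O2)]*3+[([*b,.028],O2)]*2)
E
```

```text
[ 0.53915081 -0.10605183] [ 0.56205977 -0.10400754]
[[[255,6.34,1.27,4.96,0.92,-0.18,-0.04],[255,6.34,1.27,4.96,0.92,-0.18,-0.04],[255,6.34,1.27,4.96,0.92,-0.18,-0.04],[255,6.37,1.52,7.93,0.92,-0.18,-0.04],[255,6.37,1.52,7.93,0.92,-0.18,-0.04],[255,6.37,1.52,7.93,0.92,-0.18,-0.04],[255,6.36,0.66,8.25,0.92,-0.18,-0.04],[255,6.36,0.66,8.25,0.92,-0.18,-0.04]]]
```

Request:
{"fn": "carry_out", "kwargs": {"commands": [[[255, 3, 1.3, 2, 0.9, -0.2, 0], [255, 6.3, 1.3, 4.9, 0.9, -0.2, 0], [255, 6.3, 1.3, 4.9, 0.9, -0.2, 0], [255, 6.3, 1.5, 7.9, 0.9, -0.2, 0], [255, 6.3, 1.5, 7.9, 0.9, -0.2, 0], [255, 6.3, 1.5, 7.9, 0.9, -0.2, 0], [255, 6.3, 0.9, 8.15, 0.9, -0.2, 0], [255, 6.3, 0.66, 8.25, 0.9, -0.2, 0], [255, 6.3, 0.55, 8.3, 0.9, -0.2, 0]]]}}

```text
time: 22.52
ee_pos: [0.5653, -0.1021, 0.0289]
eef_rot: [0.72, -0.659, 0.145, -0.16]
ft_force: [0.3, -0.1, -0.6]
width: 0.0005
```

Request:
{"fn": "carry_out", "kwargs": {"commands": [[[255, 0, -0.09, 0.04, 0, 0, 0], [255, 0, -0.17, 0.08, 0, 0, 0], [255, 0, -0.22, 0.1, 0, 0, 0]]]}}

```text
time: 22.9
ee_pos: [0.5698, -0.1018, 0.0283]
eef_rot: [0.72, -0.659, 0.144, -0.159]
ft_force: [-13.7, -0.9, 11.7]
width: 0.0005
```

Request:
{"fn": "carry_out", "kwargs": {"commands": [[[255, 0, -0.07, 0.03, 0, 0, 0], [255, 0, -0.14, 0.06, 0, 0, 0]]]}}

```text
time: 23.15
ee_pos: [0.5707, -0.1021, 0.027]
eef_rot: [0.721, -0.66, 0.142, -0.157]
ft_force: [-23.1, -1.4, 18.2]
width: 0.0005
```

Request:
{"fn": "carry_out", "kwargs": {"commands": [[[255, 0, -0.07, 0.03, 0, 0, 0], [255, 0, -0.14, 0.06, 0, 0, 0]]]}}

```text
time: 23.4
ee_pos: [0.5712, -0.1023, 0.0256]
eef_rot: [0.721, -0.661, 0.14, -0.154]
ft_force: [-28.4, -1.0, 22.1]
width: 0.0004
```

Request:
{"fn": "carry_out", "kwargs": {"commands": [[[255, 0, 1.2, -0.5, 0, 0, 0], [255, 0, 2.5, -3, -2, 0, -2], [255, -2, 3.5, -7, -4, 0, -4], [255, -4, 3.5, -7.5, -5, 0, -6]]]}}

```text
time: 23.9
ee_pos: [0.4229, -0.0438, 0.1437]
eef_rot: [0.858, -0.511, 0.047, 0.014]
ft_force: [1.4, 0.6, -0.3]
width: 0.0001
```

```bash
python3 - <<'E'
from h import *
st()
o=look("17",[.63,-.012,.091])
show("scene",cv2.imread("pics/s17.png"),[],"so17b.png",(300,240,440,370),4.5)
show("top",cv2.imread("pics/t17.png"),[],"to17.png",(180,150,400,260),3.6)
O=ori(ST_A,0,1)
plan(0,[([.42,.22,.25],O)])
O=ori(ST_A+1.57,0,-1)
plan(0,[([.42,.10,.25],O)])
E
```

```text
t 23.9 p [ 0.4229 -0.0438  0.1437] F [ 1.4  0.6 -0.3] w 0.0001 q [ 0.94 -0.09 -0.94  2.07 -0.    1.05 -1.08]
[[0.474, -0.878, 0.066], [-0.876, -0.478, -0.072], [0.094, -0.024, -0.995]]
top [ 0.7722 -0.1159  0.7704] 2.8 5393 rel [ 0.0712 -0.1168 38.928 ]
scene [ 0.631  -0.0117  0.1023] 0.71 3823 rel [-5.990e-02 -2.000e-04  6.482e-01]
[[[0,-8.68,-4.98,-4.93,1.44,-0.74,-31.19]]]
[[[0,-4.5,-2.64,-4.58,0.37,-1.17,-13.2]]]
```

View pics/so17b.png

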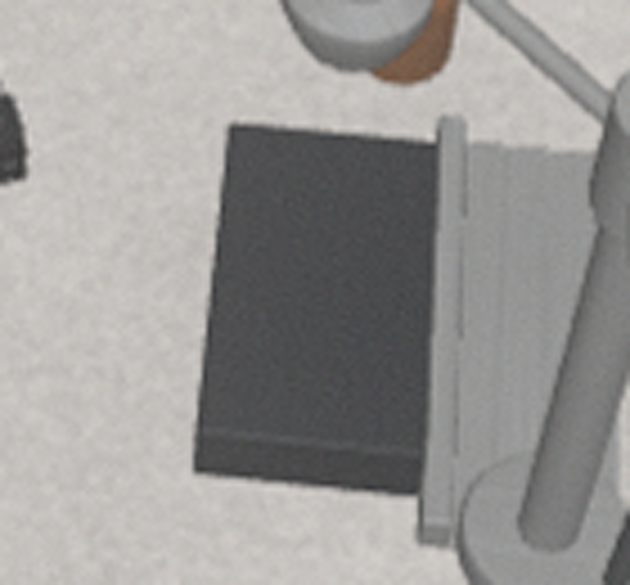

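View pics/to17.png

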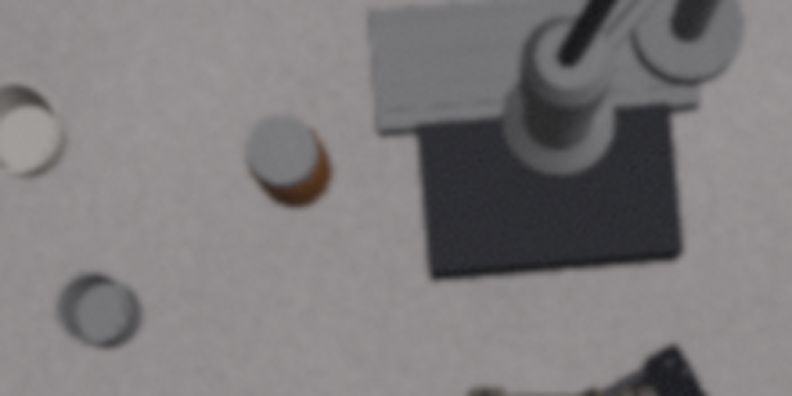

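Request:
{"fn": "carry_out", "kwargs": {"commands": [[[0, -1, -0.8, -1, 0, 0, -2], [0, -2, -1.4, -2, 0, 0, -4], [0, -3, -2, -3, 0, 0, -6], [0, -4, -2.5, -4, 0, 0, -8], [0, -4.7, -2.9, -4.7, 0.2, -0.6, -10], [0, -5.5, -3.3, -4.9, 0.4, -1.1, -12], [0, -6.2, -3.7, -4.9, 0.4, -1.2, -14], [0, -7, -4.1, -4.9, 0.4, -1.2, -16]]]}}

```text
time: 25.0
ee_pos: [0.4213, 0.1728, 0.2524]
eef_rot: [0.986, 0.168, -0.005, 0.003]
ft_force: [-0.4, -0.1, -0.4]
width: 0.0725
```

```bash
python3 - <<'E'
from h import *
st()
O=ori(ST_A,np.radians(35),1); f=np.array([np.cos(ST_A),np.sin(ST_A),0])
tz=O[:,2]; g=np.array([.532,.337,.038]); tcp=g+.019*tz
print(tcp,tcp-.09*tz)
plan(0,[(tcp-.10*tz,O)])
plan(0,[(tcp-.10*tz,ori(ST_A,np.radians(15),1))])
E
```

```text
t 25.0 p [0.4213 0.1728 0.2524] F [-0.4 -0.1 -0.4] w 0.0725 q [ 0.61 -0.01 -1.08  1.79 -0.    1.37 -0.12]
[[0.943, 0.332, -0.008], [0.332, -0.943, -0.008], [-0.01, 0.005, -1.0]]
[0.54285286 0.33799035 0.02243611] [0.49144457 0.33329924 0.0961598 ]
[[[0,4.62,-5.21,5.85,-5.96,4.75,-14.62]]]
[[[0,4.62,-5.21,5.85,-2.58,2.12,-15.05]]]
```

Request:
{"fn": "carry_out", "kwargs": {"commands": [[[0, 1, -1, 0, -0.4, 0.4, -2], [0, 2, -2, 0, -0.8, 0.8, -4], [0, 3, -3.5, 0, -1.4, 1.3, -6], [0, 4, -5, 0, -2, 1.8, -8], [0, 4.6, -5.2, 1, -2.6, 2.2, -10], [0, 4.6, -5.2, 2, -3.4, 2.8, -12], [0, 4.6, -5.2, 3, -4.4, 3.6, -14], [0, 4.6, -5.2, 4, -5.4, 4.3, -14.6], [0, 4.6, -5.2, 5, -6, 4.75, -14.6], [0, 4.6, -5.2, 5.6, -6, 4.75, -14.6], [0, 4.6, -5.2, 5.6, -6, 4.75, -14.6]]]}}

```text
time: 26.38
ee_pos: [0.4847, 0.3321, 0.1093]
eef_rot: [0.643, 0.704, 0.221, 0.204]
ft_force: [-0.5, -0.8, -0.2]
width: 0.0867
```

```bash
python3 - <<'E'
from h import *
st()
cv2.imwrite("pics/w18.png",r.camera("wrist")); s=r.camera("scene"); cv2.imwrite("pics/s18.png",s)
show("scene",s,[],"so18.png",(270,140,470,290),4)
O=ori(ST_A,np.radians(35),1); tz=O[:,2]; g=np.array([.532,.337,.038]); tcp=g+.019*tz
plan(0,[(tcp-.03*tz,O),(tcp,O)])
E
```

```text
t 26.38 p [0.4847 0.3321 0.1093] F [-0.5 -0.8 -0.2] w 0.0867 q [ 0.14  0.26 -1.15  2.11  1.08  0.8  -0.04]
[[-0.09, 0.816, 0.571], [0.996, 0.075, 0.049], [-0.002, 0.574, -0.819]]
[[[0,0.0,-0.16,3.02,0.02,0.02,-0.01],[0,0.0,-0.16,4.22,0.02,0.02,-0.01]]]
```

View pics/w18.png

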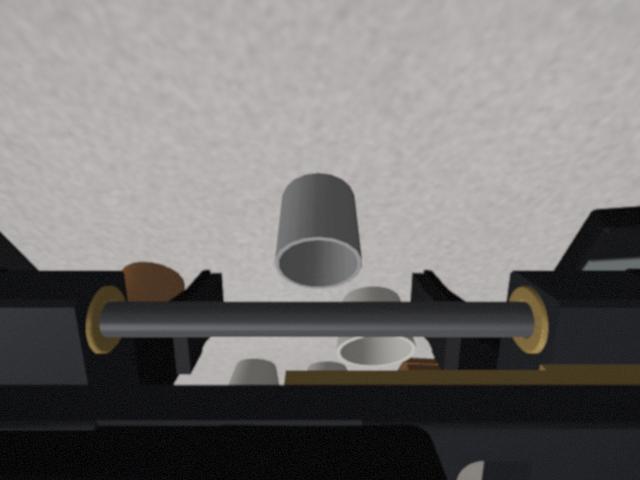

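View pics/so18.png

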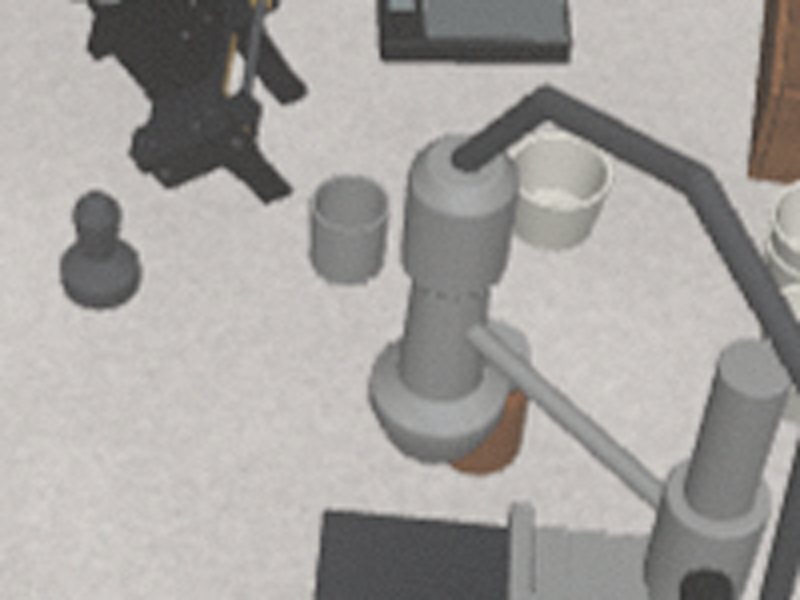

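```bash
python3 - <<'E'
from h import *
print(back("wrist",[(318.5,262)],.06))
s=cv2.imread("pics/s18.png")
print(back("scene",[((349+.5)/4+270-.5,(204+.5)/4+140-.5)],.06))
E
```

```text
[[0.53506453 0.33866821 0.06      ]]
[[0.53042706 0.33700559 0.06      ]]
```

Request:
{"fn": "carry_out", "kwargs": {"commands": [[[0, 0, -0.15, 1.5, 0, 0, 0], [0, 0, -0.15, 3, 0, 0, 0], [0, 0, -0.15, 4, 0, 0, 0], [0, 0, -0.15, 4.2, 0, 0, 0], [0, 0, -0.15, 4.2, 0, 0, 0]]]}}

```text
time: 27.1
ee_pos: [0.5428, 0.3382, 0.0239]
eef_rot: [0.644, 0.703, 0.223, 0.204]
ft_force: [0.5, -0.1, 0.3]
width: 0.0872
```

Request:
{"fn": "carry_out", "kwargs": {"commands": [[[255, 0, 0, 0, 0, 0, 0], [255, 0, 0, 0, 0, 0, 0], [255, 0, 0, 0, 0, 0, 0], [255, 0, 0, 0, 0, 0, 0], [255, 0, 0, 0, 0, 0, 0]]], "grip_force": 15}}

```text
time: 27.72
ee_pos: [0.5429, 0.3383, 0.0241]
eef_rot: [0.643, 0.703, 0.223, 0.204]
ft_force: [-0.5, -0.8, 3.6]
width: 0.0553
```

```bash
python3 - <<'E'
from h import *
st()
O=ori(ST_A,np.radians(35),1); e=r.read_state()["ee_pos"]
plan(255,[([e[0]-.0,e[1],e[2]+.02],O),([e[0]-.0,e[1],e[2]+.09],O)])
s=r.camera("scene"); cv2.imwrite("pics/s19.png",s)
show("scene",s,[],"so19.png",(270,140,470,290),4)
E
```

```text
t 27.73 p [0.5429 0.3383 0.0241] F [-0.5 -0.8  3.6] w 0.0553 q [-0.01  0.53 -0.95  2.06  1.42  0.8  -0.23]
[[-0.089, 0.814, 0.574], [0.996, 0.073, 0.051], [-0.0, 0.576, -0.818]]
[[[255,0.0,0.46,-0.65,0.03,0.01,-0.02],[255,0.0,2.07,-2.94,0.03,0.01,-0.02]]]
```

View pics/so19.png

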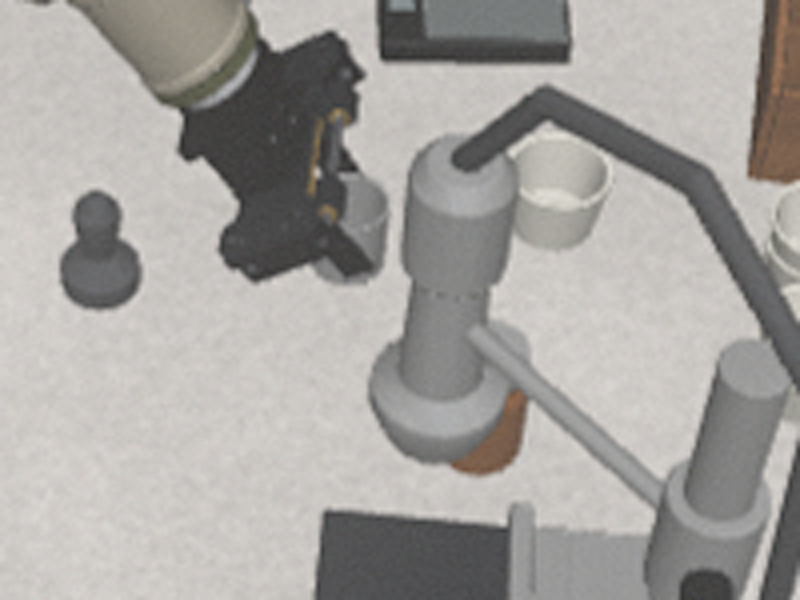

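Request:
{"fn": "carry_out", "kwargs": {"commands": [[[255, 0, 0.3, -0.4, 0, 0, 0], [255, 0, 0.7, -1.0, 0, 0, 0], [255, 0, 1.4, -2, 0, 0, 0], [255, 0, 2.1, -2.9, 0, 0, 0], [255, 0, 2.2, -3.1, 0, 0, 0]]]}}

```text
time: 28.4
ee_pos: [0.5438, 0.3386, 0.1207]
eef_rot: [0.644, 0.703, 0.224, 0.204]
ft_force: [0.4, -0.5, -2.1]
width: 0.0557
```

```bash
python3 - <<'E'
from h import *
st()
O=ori(ST_A,np.radians(35),1)
W=[([.50,.30,.115],O),([.50,.26,.115],O),([.50,.21,.115],O),([.50,.16,.115],O),([.50,.11,.115],O),([.505,.06,.115],O),([.51,.02,.115],O),([.515,-.015,.115],O),([.52,-.022,.115],O),([.52,-.022,.115],O)]
plan(255,W)
s=r.camera("scene"); show("scene",s,[],"so20.png",(270,140,470,290),4)
E
```

```text
t 28.4 p [0.5438 0.3386 0.1207] F [ 0.4 -0.5 -2.1] w 0.0557 q [ 0.13  0.36 -1.09  2.    1.13  0.82  0.04]
[[-0.088, 0.813, 0.575], [0.996, 0.072, 0.052], [0.001, 0.577, -0.816]]
[[[255,-1.38,-1.67,-0.9,0.05,0.01,-0.03],[255,-2.98,-1.78,-0.98,0.05,0.01,-0.03],[255,-4.97,-1.92,-1.09,0.05,0.01,-0.03],[255,-6.96,-2.07,-1.19,0.05,0.01,-0.03],[255,-8.96,-2.21,-1.29,0.05,0.01,-0.03],[255,-10.96,-2.19,-1.28,0.05,0.01,-0.03],[255,-12.58,-2.14,-1.25,0.05,0.01,-0.03],[255,-13.99,-2.08,-1.21,0.05,0.01,-0.03],[255,-14.29,-1.94,-1.11,0.05,0.01,-0.03],[255,-14.29,-1.94,-1.11,0.05,0.01,-0.03]]]
```

View pics/so20.png

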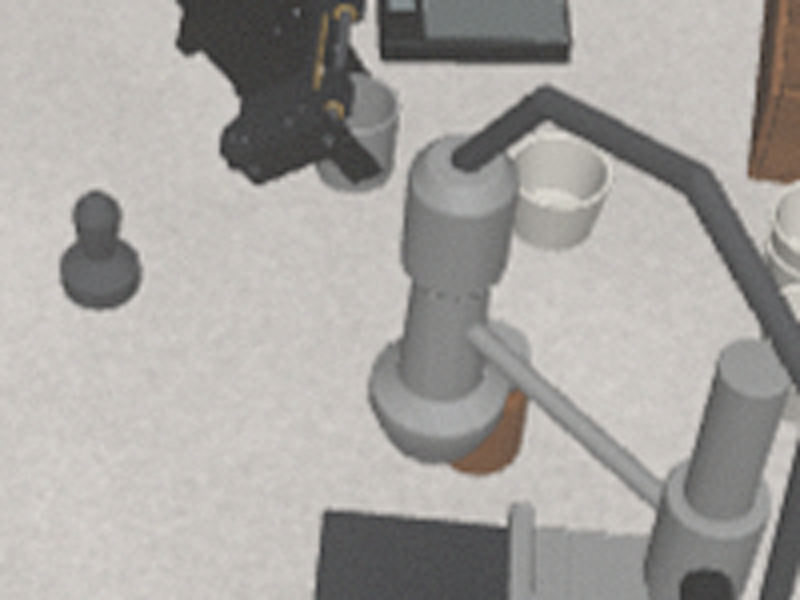

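The beaker is held upright and lifted clear. Next I carry it in front of the riser.

Request:
{"fn": "carry_out", "kwargs": {"commands": [[[255, -1.2, -1.2, -0.7, 0, 0, 0], [255, -2.6, -1.8, -1, 0, 0, 0], [255, -4.2, -1.9, -1.1, 0, 0, 0], [255, -6, -2, -1.2, 0, 0, 0], [255, -8, -2.2, -1.3, 0, 0, 0], [255, -10, -2.2, -1.3, 0, 0, 0], [255, -12, -2.1, -1.25, 0, 0, 0], [255, -13.5, -2.1, -1.2, 0, 0, 0], [255, -14.3, -1.9, -1.1, 0, 0, 0], [255, -14.3, -1.9, -1.1, 0, 0, 0]]]}}

```text
time: 29.7
ee_pos: [0.5196, -0.0241, 0.1132]
eef_rot: [0.645, 0.702, 0.222, 0.203]
ft_force: [-0.4, 1.2, -1.8]
width: 0.0553
```

```bash
python3 - <<'E'
from h import *
st()
s=r.camera("scene"); cv2.imwrite("pics/s21.png",s); show("scene",s,[],"so21.png",(230,140,460,370),2.6)
e=r.read_state()["ee_pos"]
O=ori(ST_A,np.radians(35),1)
T=np.array([.6418,-.0107,.090]); a=np.array([e[0],e[1],.092])
plan(255,[(a+(T-a)*k,O) for k in(.15,.35,.55,.75,.9,1,1)])
E
```

```text
t 29.7 p [ 0.5196 -0.0241  0.1132] F [-0.4  1.2 -1.8] w 0.0553 q [ 0.22 -0.14 -0.22  2.37 -0.26  0.31  1.87]
[[-0.085, 0.816, 0.572], [0.996, 0.069, 0.05], [0.001, 0.574, -0.819]]
[[[255,0.01,0.11,1.13,0.01,0.01,-0.04],[255,0.02,0.9,1.71,0.01,0.01,-0.04],[255,0.03,1.7,2.29,0.01,0.01,-0.04],[255,0.04,2.5,2.86,0.01,0.01,-0.04],[255,0.05,3.09,3.3,0.01,0.01,-0.04],[255,0.05,3.49,3.59,0.01,0.01,-0.04],[255,0.05,3.49,3.59,0.01,0.01,-0.04]]]
```

View pics/so21.png

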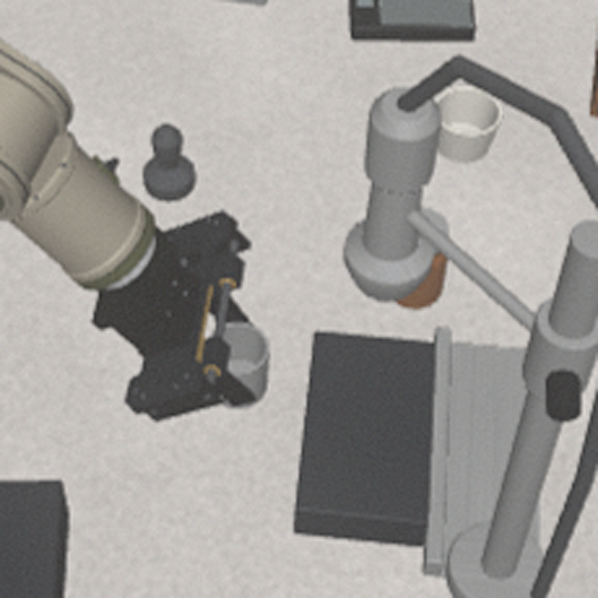

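Request:
{"fn": "carry_out", "kwargs": {"commands": [[[255, 0, 0.1, 1.1, 0, 0, 0], [255, 0, 0.6, 1.5, 0, 0, 0], [255, 0, 1.2, 1.9, 0, 0, 0], [255, 0, 1.8, 2.35, 0, 0, 0], [255, 0, 2.5, 2.85, 0, 0, 0], [255, 0, 2.5, 2.85, 0, 0, 0]]]}}

```text
time: 30.5
ee_pos: [0.6113, -0.013, 0.09]
eef_rot: [0.644, 0.704, 0.222, 0.202]
ft_force: [-0.1, 0.4, -1.9]
width: 0.0551
```

```bash
python3 - <<'E'
from h import *
st()
s=r.camera("scene"); cv2.imwrite("pics/s22.png",s); show("scene",s,[],"so22.png",(230,140,460,370),2.6)
O=ori(ST_A,np.radians(35),1)
e=r.read_state()["ee_pos"]
T=np.array([.6418,-.0107,.085])
plan(255,[(e+(T-e)*k,O) for k in(.5,1,1)]+[(T-[0,0,.008],O)])
E
```

```text
t 30.5 p [ 0.6113 -0.013   0.09  ] F [-0.1  0.4 -1.9] w 0.0551 q [ 0.2   0.11 -0.24  2.19 -0.04  0.24  1.66]
[[-0.089, 0.816, 0.571], [0.996, 0.072, 0.053], [0.002, 0.573, -0.82]]
[[[255,0.0,0.46,0.44,-0.02,0.0,-0.03],[255,0.0,0.93,0.88,-0.02,0.0,-0.03],[255,0.0,0.93,0.88,-0.02,0.0,-0.03],[255,0.0,0.74,1.14,-0.02,0.0,-0.03]]]
```

View pics/so22.png

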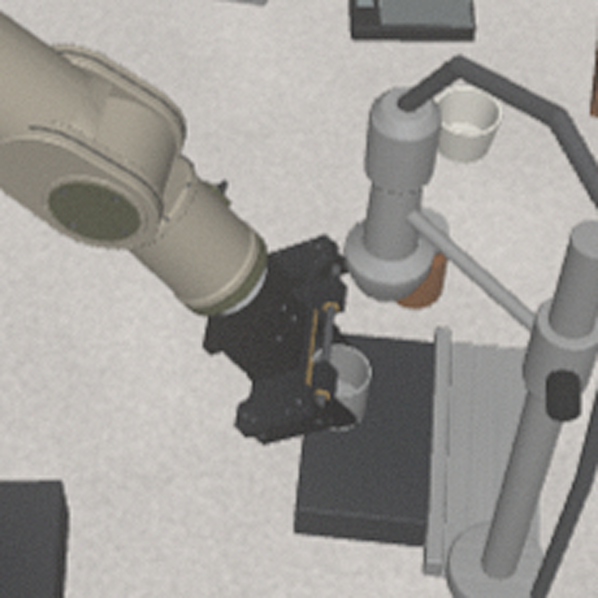

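Request:
{"fn": "carry_out", "kwargs": {"commands": [[[255, 0, 0.3, 0.3, 0, 0, 0], [255, 0, 0.6, 0.58, 0, 0, 0], [255, 0, 0.93, 0.88, 0, 0, 0], [255, 0, 0.93, 0.88, 0, 0, 0]]]}}

```text
time: 31.05
ee_pos: [0.6426, -0.0102, 0.0849]
eef_rot: [0.644, 0.704, 0.222, 0.202]
ft_force: [-0.3, -0.2, -1.6]
width: 0.055
```

```bash
python3 - <<'E'
from h import *
st()
s=r.camera("scene"); cv2.imwrite("pics/s23.png",s); show("scene",s,[],"so23.png",(310,200,410,320),5)
i=back("scene",[(0,0)],.1)
# expected circle of beaker at target
a=np.linspace(0,2*np.pi,60); z0=.085-.0241
e=r.read_state()["ee_pos"]; c=np.array([e[0]-.0109,e[1]-.0008])
C=lambda z:np.c_[c[0]+.0285*np.cos(a),c[1]+.0285*np.sin(a),a*0+z]
show("scene",s,[C(e[2]-.0241),C(e[2]+.036)],"so23b.png",(310,200,410,320),5)
O=ori(ST_A,np.radians(35),1)
T=np.array([.6418,-.0107,.0750])
plan(255,[(T+[0,0,.005],O),(T,O)])
E
```

```text
t 31.05 p [ 0.6426 -0.0102  0.0849] F [-0.3 -0.2 -1.6] w 0.055 q [ 0.16  0.18 -0.21  2.12  0.02  0.24  1.61]
[[-0.089, 0.817, 0.57], [0.996, 0.072, 0.053], [0.002, 0.572, -0.82]]
[[[255,-0.01,-0.12,0.15,-0.02,-0.01,-0.03],[255,-0.01,-0.23,0.31,-0.02,-0.01,-0.03]]]
```

View pics/so23b.png

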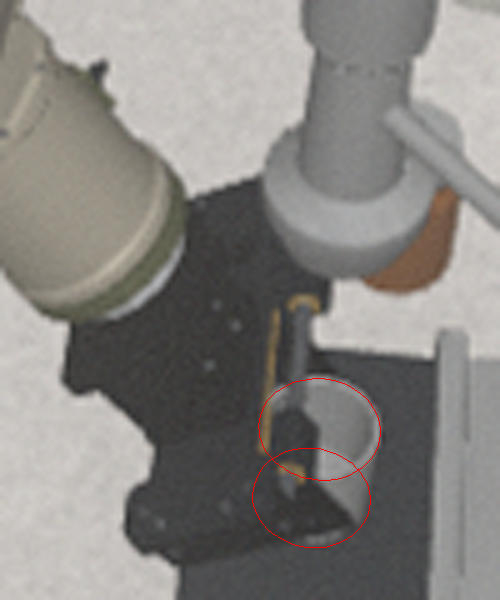

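```bash
python3 - <<'E'
from h import *
s=cv2.imread("pics/s17.png"); t=cv2.imread("pics/t17.png")
a=np.linspace(0,2*np.pi,60); c=(.6309,-.0115)
C=lambda z,R_:np.c_[c[0]+R_*np.cos(a),c[1]+R_*np.sin(a),a*0+z]
L=[C(.307,.036),C(.295,.036)]
show("scene",s,L,"hs.png",(340,150,440,290),4)
show("top",t,L,"ht.png",(300,130,380,230),5)
E
```

```text
(no output)
```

View pics/hs.png

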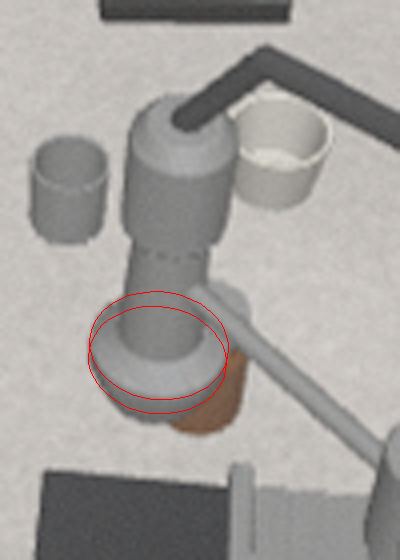

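View pics/ht.png

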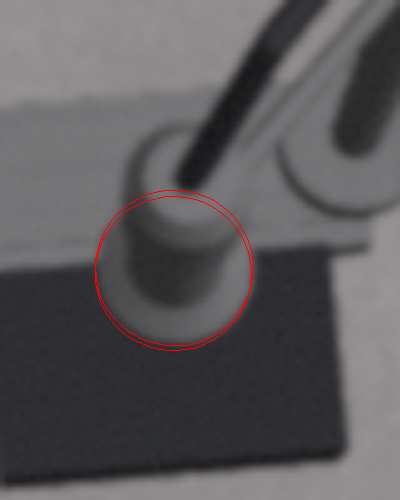

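Request:
{"fn": "carry_out", "kwargs": {"commands": [[[255, 0, -0.12, 0.15, 0, 0, 0], [255, 0, -0.2, 0.27, 0, 0, 0], [255, 0, -0.23, 0.32, 0, 0, 0], [255, 0, -0.24, 0.33, 0, 0, 0]]]}}

```text
time: 31.6
ee_pos: [0.6418, -0.0104, 0.0744]
eef_rot: [0.644, 0.704, 0.222, 0.202]
ft_force: [-0.2, 0.3, -2.0]
width: 0.0552
```

Request:
{"fn": "carry_out", "kwargs": {"commands": [[[255, 0, -0.02, 0.03, 0, 0, 0], [255, 0, -0.05, 0.07, 0, 0, 0]]]}}

```text
time: 31.85
ee_pos: [0.643, -0.0102, 0.0742]
eef_rot: [0.644, 0.704, 0.223, 0.203]
ft_force: [-9.3, 1.5, 15.7]
width: 0.055
```

Contact: vertical force is 15.7 N up. Opening now.

Request:
{"fn": "carry_out", "kwargs": {"commands": [[[0, 0, 0, 0, 0, 0, 0], [0, 0, 0, 0, 0, 0, 0], [0, 0, 0, 0, 0, 0, 0], [0, 0, 0, 0, 0, 0, 0], [0, 0, 0, 0, 0, 0, 0]]]}}

```text
time: 32.48
ee_pos: [0.643, -0.0102, 0.0741]
eef_rot: [0.644, 0.704, 0.223, 0.203]
ft_force: [1.0, 0.1, -0.7]
width: 0.086
```

```bash
python3 - <<'E'
from h import *
st()
s=r.camera("scene"); cv2.imwrite("pics/s24.png",s); show("scene",s,[],"so24.png",(310,200,410,320),5)
O=ori(ST_A,np.radians(35),1)
e=r.read_state()["ee_pos"];tz=O[:,2]
plan(0,[(e-d*tz,O) for d in(.03,.08,.12)])
E
```

```text
t 32.48 p [ 0.643  -0.0102  0.0741] F [ 1.   0.1 -0.7] w 0.086 q [ 0.15  0.2  -0.2   2.13  0.03  0.21  1.6 ]
[[-0.089, 0.815, 0.572], [0.996, 0.072, 0.053], [0.002, 0.575, -0.818]]
[[[0,0.0,0.0,-1.2,0.02,-0.01,-0.03],[0,0.0,0.0,-3.2,0.02,-0.01,-0.03],[0,0.0,0.01,-4.8,0.02,-0.01,-0.03]]]
```

View pics/so24.png

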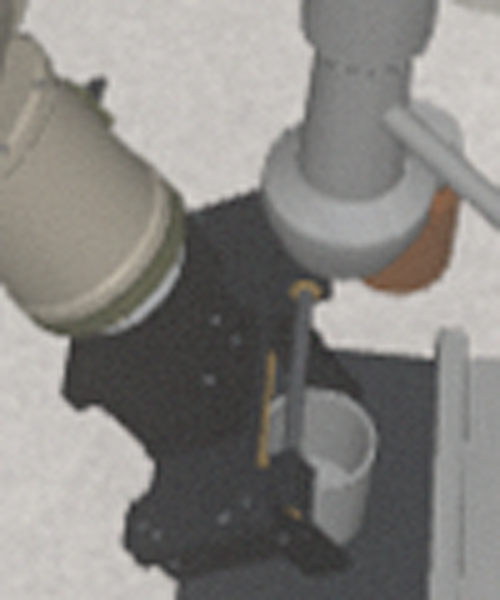

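Request:
{"fn": "carry_out", "kwargs": {"commands": [[[0, 0, 0, -0.5, 0, 0, 0], [0, 0, 0, -1.2, 0, 0, 0], [0, 0, 0, -2.2, 0, 0, 0], [0, 0, 0, -3.4, 0, 0, 0], [0, 0, 0, -4.8, 0, 0, 0], [0, 0, -1, -6, 0, 0, 0], [0, 0, -2, -7, 0, 0, 0], [0, 0, -2, -7, 0, 0, 0]]]}}

```text
time: 33.52
ee_pos: [0.5007, -0.0234, 0.1897]
eef_rot: [0.644, 0.703, 0.223, 0.204]
ft_force: [0.1, -0.2, 0.0]
width: 0.087
```

```bash
python3 - <<'E'
from h import *
st()
s=r.camera("scene");t=r.camera("top"); cv2.imwrite("pics/s25.png",s);cv2.imwrite("pics/t25.png",t)
a=np.linspace(0,2*np.pi,60); c=(.6309,-.0115)
C=lambda z,R_:np.c_[c[0]+R_*np.cos(a),c[1]+R_*np.sin(a),a*0+z]
show("scene",s,[C(.05,.0285),C(.11,.0285)],"so25.png",(280,200,430,370),3.5)
w=r.camera("wrist"); cv2.imwrite("pics/w25.png",w)
E
```

```text
t 33.52 p [ 0.5007 -0.0234  0.1897] F [ 0.1 -0.2  0. ] w 0.087 q [ 0.24 -0.32 -0.21  2.33 -0.25  0.53  1.85]
[[-0.089, 0.814, 0.574], [0.996, 0.072, 0.052], [0.001, 0.576, -0.817]]
```

View pics/so25.png

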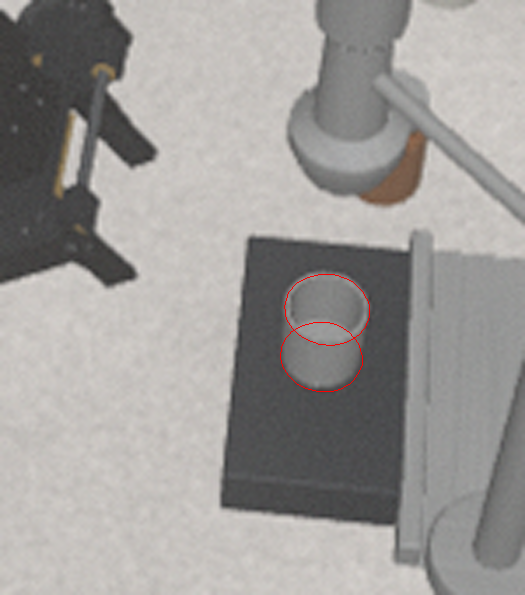

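View pics/t25.png

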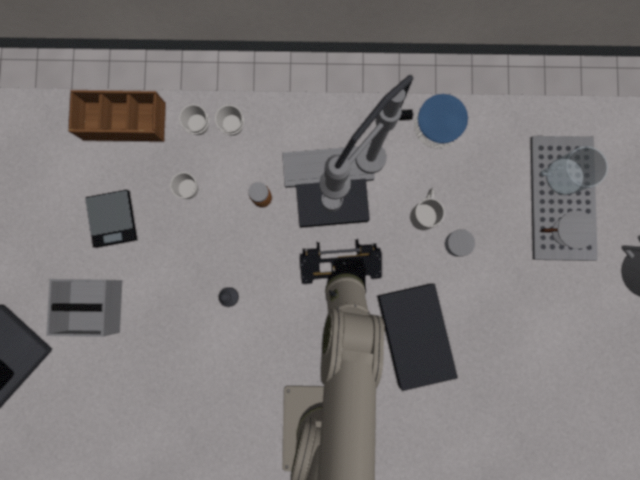

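View pics/w25.png

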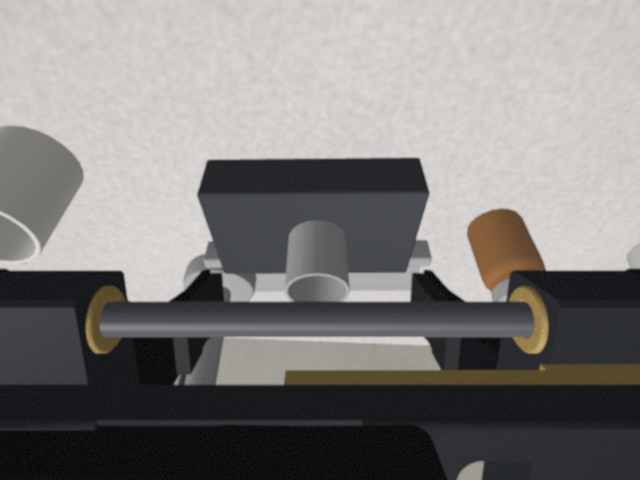

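The last views agree. The beaker's rim and base match the predicted circles in the so25 crop (about (327,310) and (322,356)). The riser lies flat on the stop, and the bystanders are at their first top-view pixels.

```bash
python3 - <<'E'
from bench import r
r.close_job(); print(r.read_state()["time"])
E
```

```text
the job is handed in; nothing more can be done
the job is handed in; nothing more can be done
```

The riser is back under the brew head, flat against the stop, and the beaker stands upright on it, centred under the spout. I handed the job in at about 33.7 s.

**Walking the riser:** I pushed left, right, left, right, and each push swung it about 14° past square. A left push then brought it back nearly to square.

**Seating it:** It took small corner pushes on both sides to close the last few millimetres. The first left seating push failed: the wrist view showed it about 0.8° off, with roughly 3 mm open at the left. I pushed the left corner again, then the right, until each stalled at 28–33 N.

**Last checks:**
- **Riser:** No gap is visible in the scene and top views. The pose fits put it within about 3 mm of centre. The last scene fit still read 0.6° off square, which is about the accuracy of the fit.
- **Beaker:** It matches its predicted place under the spout to about 1–2 mm, and it was never tipped.
- **Bystanders:** They show at the same places in the top view as at the start.
- **Robot:** It was clear of everything at the end, with near-zero force at the wrist.

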